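# Carry an encapsulated note to the viewing stand on a flat lifter

## Robot

A 6-joint arm with a two-finger parallel gripper is mounted at the origin on the work surface. World frame = base frame: x ahead of the robot, y to its left, z up, the work surface at z = 0. Lengths are in mm, angles in rad, forces in N, time in s.
With the tool pointing down it reaches from about 275 to 750 mm from the base axis. Payload 10.2 kg.
Tool frame: the origin (TCP) lies at the very end of the fingers, on their centre line; the grasp point (between the pads) lies 19 mm behind it; z points along the fingers, y is the direction in which the jaws open and shut (so a half turn about z gives the same grasp; the last joint's range is limited). The gripper opens to 85 mm and grips with 20 to 120 N. Pads are 22 mm wide; open, the fingers measure 114 mm over their backs; the gripper's body (76 mm by 85 mm) begins 54 mm behind the grasp point. The pads swing forward as they close: fully open they stand 13 mm farther back than shut.
Start: joints at [0.912, 0.313, 1.498, -0, 1.331, -0.223], TCP at [221.634, 475.93, 192.294] pointing down, gripper open.
Joint ranges: [-2.94, 2.94], [-0.97, 2.17], [0.19, 2.56], [-1.23, 4.37], [0.02, 3.11], [-2.88, 2.88]. Speed limits (rad/s): [2.39, 2.39, 3.01, 3.14, 3.14, 3.14].

## Interface

Orientations are given as a unit quaternion [w, x, y, z].
In Python, from rig import readout, cams, finish_job gives the robot as it stands. The module is installed in compiled form; this text tells all that it offers.
- The arm moves only by the tool carry_out, never from a script. Its argument "steps" is one flat list of numbers, 7 for each row, row after row: the shift along the tool's x, y, z in cm, then the turn, a rotation vector about the tool's x, y, z in units of 5 degrees (1.0 is 5 degrees), then the opening, from -1 (shut) to 1 (fully open), so that 0 is half open. In form: [x, y, z, ax, ay, az, hand, x, y, z, ax, ay, az, hand, ...]. A call has 1 to 20 rows; each row shifts and turns the commanded pose from where the row before left it, along the tool's axes as they then stand; what a row does not reach is not made up. A row lasts 1/12 s, in which the tool goes at most 41.7 mm and 7.16 degrees, less where a joint would pass 70% of its speed; a pose out of reach is approached as far as the arm can. A call with a gripper value outside its range is refused whole. The fingers move at their own pace and stop on an object; "grip_force" is the grip in N (left out, the last holds). Time passes only in rows, so rows that do not move let the fingers close. It gives the time, the measured TCP pose, the force and the opening at its end, in the units of the state.
- readout.sense(): the state, without advancing time (a new reading comes with each control period).
- cams.capture(name): name is "scene" or "side" or "wrist"; returns the picture (384x512x3 uint8, red, green, blue); there is no depth.
- cams.calibration(name): a dict with "fx", "fy", "cx", "cy" (pixels), "R" (3x3) and "t" (3): a world point X has camera coordinates R X + t; the wrist camera has in their place "T_tool_cam" (4x4, takes a point from camera to tool coordinates, whose origin is the TCP and whose axes are the flange's). Camera axes: x right, y down, z forward; pixel columns grow to the right and rows downward; lengths in mm; the calibration is good to about 2 mm. A picture is of the moment at which its call begins: read the wrist's pose just before it. calibration takes no time and is no camera call.
- finish_job(): hands the job in, once; it reports no verdict.
The state is a dict: "time_s": time; "joints": joint angles; "dq": joint speeds; "tau": joint torques, N m; "eef_pos": TCP position; "ee_rot": TCP orientation; "force": force on the tool from outside, world axes, zero at the start; "wrist_torque": the same for the moment, N m; "grip_width": opening from 0.0 (shut) to 1.0 (fully open).
Only numpy, scipy, OpenCV 4.12 (cv2) and the standard library are available. Lean on these libraries where they do the work, as an engineer would, in place of code of your own. Each camera call takes 0.05 s, during which the arm holds its last target.

## Task

Take the flat lifter by its orange handle, slide its blade between the rails of the black rack under the encapsulated note, and carry the note on the blade to the blue lit viewing stand. Lower it gently so that it rests flat across that stand's two rails, centred and square, draw the blade out, and lay the lifter flat back on the grey mat. Do not let the fingers touch the note, and leave everything else on the desk where it is.

Things in the scene. Friction and masses are not known exactly. Their poses are not given: they have to be found in the camera images.
- lifter_grip (a point): Grip point of the flat lifter (cranked spatula, 0.16 kg), mid-height of its orange handle. x: handle to blade, y: across, z: up. Handle 22 mm wide (y), 18 high, level, from 25 mm ahead of this point to 83 behind. The steel blade lies level and lower: underside 48 mm below this point, centre 105 mm ahead of it (rear end 35, tip 175 ahead). Starts lying on its blade on the mat.
- lifter: The same lifter; origin at the centre of the blade's underside, same axes. Blade 140 mm long, 44 wide, 2.5 thick. A neck 24 mm wide rises almost upright from the blade's rear end to the handle's front end. It stands stably on its blade, the handle in the air.
- slab: The encapsulated note: stiff clear slab, 120 mm long (x), 80 wide (y), 6 thick (z), about 75 g, showing a pale green note. Origin at the centre of its underside. Starts lying across the two rails of the black rack, long side roughly along them, overhanging both a little.
- rack: Black rack, fixed. Origin at desk height under its centre; x along the rails (roughly world -y), the way the blade goes in; both ends open. Base 140 mm (x) by 96 (y), 6 thick; on it two rails 130 long, 8 wide, 60 mm clear between them, tops 22 mm above the desk. The free gap under the slab is 6 to 22 mm above the desk.
- viewer: Viewing stand, fixed to the desk: blue base with a glowing cream panel and two aluminium rails. Same sizes, origin and axes as the black rack; it starts empty. Either stand may be the nearer one.
- mat: Grey mat fixed flat on the desk, 300 mm (x) by 120 mm (y), 3 mm thick; origin at the centre of its underside; x roughly towards world -y.
- magnifier: Bystander, leave alone: hand magnifier: black ring 90 mm across with a 95 mm handle, lying flat, beyond the stands. Origin at its underside.
- stamp: Bystander, leave alone: turned dark wood hand stamp, 44 mm wide, 73 mm tall, beyond the stands. Origin at its underside.
- ink_pad: Bystander, leave alone: dark steel ink pad with blue top, 110 x 70 x 14 mm, beyond the stands. Origin at its underside.
- calculator: Bystander, leave alone: grey desk calculator, 150 x 75 x 24 mm, to the right. Origin at its underside.
- tape_roll: Bystander, leave alone: yellow roll of tape, 84 mm across, 22 mm tall, lying flat, near right. Origin at its underside.
- note_pack: Bystander, leave alone: banded pack of pale green notes, 140 x 70 x 31 mm, near left. Origin at its underside.
- mug: Bystander, leave alone: white mug, 80 mm across, 85 mm tall, near left. Origin at its underside.
Mind the look-alikes: they are no part of the job. Leave any pink or red look-alike of the viewer alone.

How it is judged:
By the outcome, as a careful person would: the job done as asked, in the order asked, and still so for the second after the job is handed in, with the robot touching nothing.
It also fails if it takes over 67 s, if anything falls off the work surface, if the arm or the gripper's body presses on something with over 40 N, if the wrist force passes 120 N, or if a joint passes its speed limit or range.

## Working session

There is one attempt and no reset: what is moved stays moved. The work goes in short steps, Python scripts to look and compute and a tool call to move; the robot and the scene stay as the last step left them, time stands still between calls to the robot, and variables do not carry over. Pictures are saved under pics/ and viewed, and the job is handed in when it is done.

Besides the shell and the picture viewer there is one more tool, called after ">>>" as name(argument=value, ...), one argument or row to a line, values as JSON. carry_out: Moves the arm, as the interface text tells. Its arguments: {"type":"object","properties":{"steps":{"type":"array","items":{"type":"number"}},"grip_force":{"type":"number"}},"required":["steps"]}

```bash
mkdir -p pics; ls
python3 - <<'E'
from rig import readout,cams
import cv2
for n in("scene","side"):
    cv2.imwrite(f"pics/{n}0.png",cams.capture(n)[:,:,::-1])
    print(n,cams.calibration(n))
print(cams.calibration("wrist"))
print(readout.sense())
E
```

```text
pics
scene {'fx': 363.98065916626666, 'fy': 363.98065916626666, 'cx': 258.2277923695341, 'cy': 193.35555413463484, 'R': array([[ 0.23234853,  0.97260683,  0.00707979],
       [ 0.54256054, -0.12356555, -0.83087882],
       [-0.8072436 ,  0.19689469, -0.55640835]]), 't': array([-108.76952564, -209.75874616, 1687.90399585])}
side {'fx': 440.6538679529158, 'fy': 440.6538679529158, 'cx': 249.49871861465002, 'cy': 184.49227147839227, 'R': array([[-0.99526363, -0.09670985, -0.00987499],
       [-0.05966256,  0.68786551, -0.72338194],
       [ 0.07675083, -0.71936656, -0.69037748]]), 't': array([ 494.71414466,   84.45224087, 1614.16495116])}
{'fx': 336.0263668565872, 'fy': 336.0263668565872, 'cx': 259.64956613499527, 'cy': 191.06156291010458, 'T_tool_cam': array([[ 9.00786676e-04, -9.62602925e-01, -2.70914741e-01,
         6.86991315e+01],
       [ 9.99999592e-01,  8.83607299e-04,  1.85384297e-04,
        -1.01441712e-01],
       [ 6.09307762e-05, -2.70914798e-01,  9.62603329e-01,
        -1.81926858e+02],
       [ 0.00000000e+00,  0.00000000e+00,  0.00000000e+00,
         1.00000000e+00]])}
{'time_s': 0.1, 'joints': array([ 9.11613507e-01,  3.13378207e-01,  1.49833644e+00,  2.51675115e-05,
        1.33097259e+00, -2.23411313e-01]), 'dq': array([-0.00123412, -0.00108629, -0.00101492, -0.00166452,  0.00084916,
       -0.00154775]), 'tau': array([ 3.42105785e-03, -4.12911129e+01, -2.60138136e+01, -1.16195347e-04,
        3.09846218e-03,  1.09300660e-05]), 'eef_pos': array([221.45780352, 475.72537888, 191.80971224]), 'ee_rot': array([-2.44806546e-04,  2.16168742e-01,  9.76355865e-01, -4.89640698e-04]), 'force': array([ 0.4373902 , -0.01603847, -0.18255425]), 'wrist_torque': array([-0.03077894,  0.00367072, -0.02042119]), 'grip_width': 1.0005788487705856}
```

View pics/scene0.png

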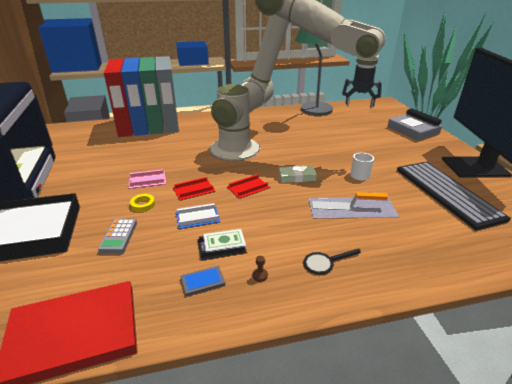

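View pics/side0.png

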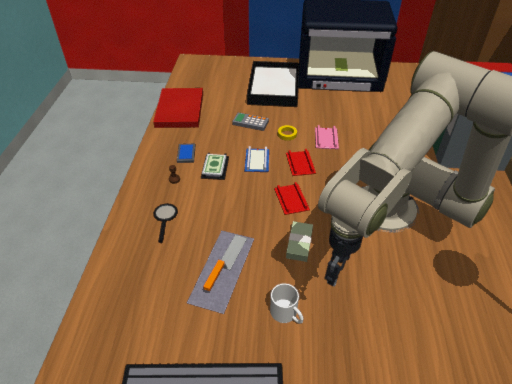

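Rough candidates: the blue stand is at scene (197,215) / side (257,158). The look-alikes, two red at scene (194,188) and (248,186) and one pink at (147,179), are not blue, so they're excluded. The black rack with the green note is at scene (222,243) / side (215,166). The lifter is at scene (350,205). Next I'll check enlarged crops and cast rays.

```bash
cat > h.py <<'E'
import numpy as np,cv2
from scipy.spatial.transform import Rotation as Ro
from rig import readout,cams
def Rq(q): return Ro.from_quat([q[1],q[2],q[3],q[0]]).as_matrix()
def wristcal(s):
    c=cams.calibration("wrist");T=np.eye(4);T[:3,:3]=Rq(s['ee_rot']);T[:3,3]=s['eef_pos'];M=np.linalg.inv(T@c['T_tool_cam'])
    c=dict(c);c['R']=M[:3,:3];c['t']=M[:3,3];return c
def ray(c,uv):
    uv=np.atleast_2d(uv).astype(float)
    d=np.c_[(uv[:,0]-c['cx'])/c['fx'],(uv[:,1]-c['cy'])/c['fy'],np.ones(len(uv))]@c['R']
    return -c['R'].T@c['t'],d
def plane(c,uv,z):
    o,d=ray(c,uv);return o+d*((z-o[2])/d[:,2])[:,None]
def tri(ca,ua,cb,ub):
    P=lambda c:np.array([[c['fx'],0,c['cx']],[0,c['fy'],c['cy']],[0,0,1]])@np.c_[c['R'],c['t']]
    X=cv2.triangulatePoints(P(ca),P(cb),np.atleast_2d(ua).T.astype(float),np.atleast_2d(ub).T.astype(float));return (X[:3]/X[3]).T
def proj(c,X):
    p=np.atleast_2d(X)@c['R'].T+c['t'];return np.c_[p[:,0]/p[:,2]*c['fx']+c['cx'],p[:,1]/p[:,2]*c['fy']+c['cy']]
E
python3 - <<'E'
from h import *
S=cv2.imread('pics/scene0.png');D=cv2.imread('pics/side0.png')
a=cv2.resize(S[170:300,120:420],None,fx=2.6,fy=2.6,interpolation=2)
cv2.imwrite('pics/s_crop.png',a)
cv2.imwrite('pics/d_crop.png',cv2.resize(D[110:320,140:340],None,fx=2.8,fy=2.8,interpolation=2))
cs=cams.calibration('scene');cd=cams.calibration('side')
for n,u,v in[('viewer',(197,215),(257,158)),('slab',(224,240),(215,166)),('handle',(371,196),(214,275)),('mat',(352,207),(222,270)),('pack',(297,174),(300,240)),('mug',(362,166),(285,303)),('red1',(194,188),(301,162)),('red2',(248,186),(291,198))]:
    print(n,tri(cs,u,cd,v).round(),plane(cs,u,15).round(),plane(cd,v,15).round())
E
```

```text
viewer [[ 489. -222.   13.]] [[ 495. -220.   15.]] [[ 488. -222.   15.]]
slab [[ 650. -152.   21.]] [[ 642. -151.   15.]] [[ 651. -158.   15.]]
handle [[568. 382.  51.]] [[522. 414.  15.]] [[575. 358.  15.]]
mat [[554. 326.   1.]] [[570. 315.  15.]] [[552. 337.  15.]]
pack [[308. 196.  17.]] [[311. 198.  15.]] [[307. 192.  15.]]
mug [[350. 457.  43.]] [[309. 485.  15.]] [[348. 438.  15.]]
red1 [[ 309. -216.    9.]] [[ 323. -215.   15.]] [[ 308. -212.   15.]]
red2 [[343. -11.   8.]] [[355. -13.  15.]] [[343.  -4.  15.]]
```

View pics/s_crop.png

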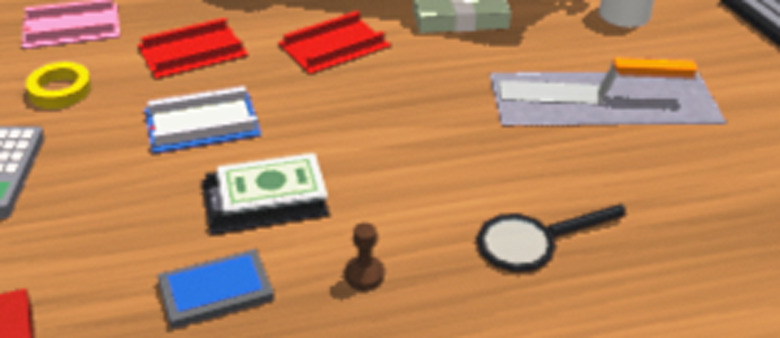

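View pics/d_crop.png

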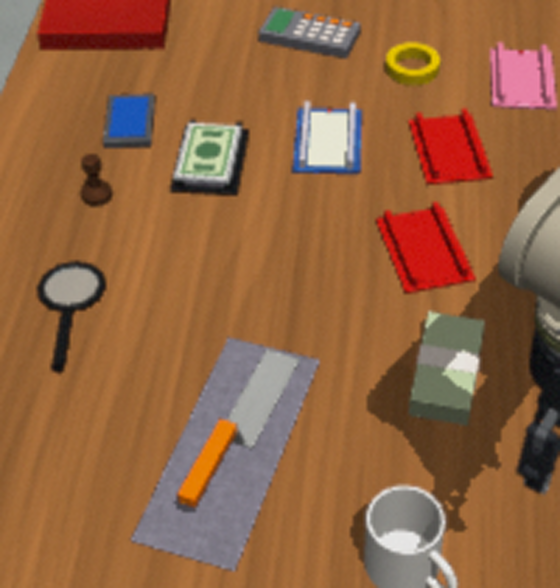

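The crops show the blue-based stand with the cream panel and metal rails is the viewer (side crop (328,140)). The black rack with the note is at side crop (208,155), and the orange-handled lifter is on the mat. I'll move the wrist camera over the lifter.

>>> carry_out(
  steps=[0,0,0,0,0,1.3,1,0,0,0,0,0,1.3,1,0,0,0,0,0,1.3,1,0,0,0,0,0,1.3,1,0,0,0,0,0,1.3,1,0,0,0,0,0,1.3,1,0,0,0,0,0,1.3,1,0,0,0,0,0,1.3,1,0,0,0,0,0,1.3,1,0,0,0,0,0,1.3,1],
)

```text
time_s: 0.93
eef_pos: [221.5, 475.8, 191.9]
ee_rot: [0.0, 0.709, 0.705, -0.0]
force: [-0.6, 0.5, 1.2]
grip_width: 1.0
```

>>> carry_out(
  steps=[-1.1,2.9,0,0,0,0,1,-1.1,2.9,0,0,0,0,1,-1.1,2.9,0,0,0,0,1,-1.1,2.9,0,0,0,0,1,-1.1,2.9,0,0,0,0,1,-1.1,2.9,0,0,0,0,1,-1.1,2.9,0,0,0,0,1,-1.1,2.9,0,0,0,0,1,-1.1,2.9,0,0,0,0,1,-1.1,2.9,0,0,0,0,1,-1.1,2.9,0,0,0,0,1,-1.1,2.9,0,0,0,0,1,0,0,0,0,0,0,1],
)

```text
time_s: 2.02
eef_pos: [573.6, 341.0, 190.5]
ee_rot: [0.0, 0.708, 0.706, -0.001]
force: [-1.2, -0.7, -0.9]
grip_width: 0.996
```

Run:
```python
from h import *
s=readout.sense();im=cams.capture('wrist')
cv2.imwrite('pics/w1.png',im[:,:,::-1]);np.save('w1.npy',s,allow_pickle=True)
print(s['eef_pos'].round(1),s['ee_rot'].round(4),s['joints'].round(2),Rq(s['ee_rot']).round(3),s['time_s'])
```

```text
[573.6 341.  190.5] [ 3.000e-04  7.085e-01  7.058e-01 -7.000e-04] [ 0.36  0.64  1.   -0.    1.5   0.37] [[ 0.004  1.    -0.001]
 [ 1.    -0.004 -0.001]
 [-0.001 -0.001 -1.   ]] 2.0167
```

View pics/w1.png

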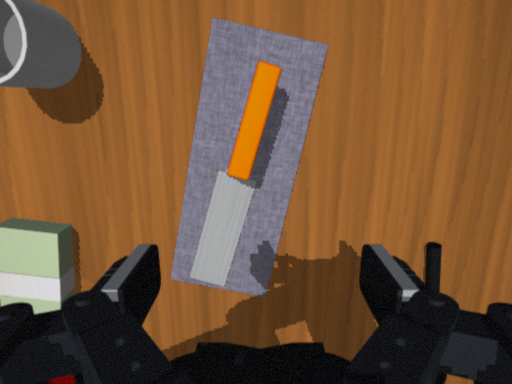

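The wrist view shows the lifter on the mat, orange handle (255,120), blade (222,228), tip at the bottom, with the mug and note pack at the left. I'll measure it, then take a second view on the way down.

```bash
cat >> h.py <<'E'
def orange(im):
    hsv=cv2.cvtColor(im,cv2.COLOR_RGB2HSV)
    m=cv2.inRange(hsv,(10,200,150),(22,255,255))
    cs,_=cv2.findContours(m,0,2);c=max(cs,key=cv2.contourArea)
    return cv2.minAreaRect(c)
E
python3 - <<'E'
from h import *
s=np.load('w1.npy',allow_pickle=True).item()
im=cv2.imread('pics/w1.png')[:,:,::-1].copy();r=orange(im);print(r)
b=cv2.boxPoints(r);b=b[np.argsort(b[:,1])]
f=(b[2]+b[3])/2;k=(b[0]+b[1])/2
c=wristcal(s)
for z in(60,):
    F,K=plane(c,[f,k],z);d=F-K;print('front',F.round(1),'back',K.round(1),np.linalg.norm(d),'yaw',np.degrees(np.arctan2(d[1],d[0])))
    print('width',np.linalg.norm(plane(c,b[0],z)-plane(c,b[1],z)))
# side/scene check
for n in('scene','side'):
    im=cv2.imread(f'pics/{n}0.png')[:,:,::-1].copy();print(n,orange(im))
cs=cams.calibration('scene');cd=cams.calibration('side')
print(tri(cs,orange(cv2.imread('pics/scene0.png')[:,:,::-1].copy())[0],cd,orange(cv2.imread('pics/side0.png')[:,:,::-1].copy())[0]))
E
```

```text
((253.06423950195312, 120.11927795410156), (23.754093170166016, 118.38733673095703), 16.699243545532227)
front [551.  335.6  60. ] back [582.9 437.1  60. ] 106.36781760271995 yaw -107.456305991187
width 20.662835176330187
scene ((371.46795654296875, 195.2377471923828), (31.10105323791504, 5.646839141845703), 2.4895529747009277)
side ((213.7154083251953, 274.12310791015625), (6.573840141296387, 31.00868034362793), 29.744882583618164)
[[569.3431872  382.28724449  54.84826403]]
```

>>> carry_out(
  steps=[0.9,-0.75,1.5,0,0,0,1,0.95,-0.75,1.5,0,0,0,1,0,0,0,0,0,1.2,1,0,0,0,0,0,1.2,1,0,0,0,0,0,1.1,1,0,0,0,0,0,0,1],
)

```text
time_s: 2.57
eef_pos: [553.8, 363.1, 162.2]
ee_rot: [-0.0, 0.807, 0.591, -0.0]
force: [0.1, -0.6, 0.1]
grip_width: 1.004
```

Run:
```python
from h import *
s=readout.sense();im=cams.capture('wrist')
cv2.imwrite('pics/w2.png',im[:,:,::-1]);np.save('w2.npy',s,allow_pickle=True)
print(s['eef_pos'].round(1),Rq(s['ee_rot']).round(3))
r=orange(im);print(r)
s1=np.load('w1.npy',allow_pickle=True).item()
def ends(im,s):
    b=cv2.boxPoints(orange(im));b=b[np.argsort(b[:,1])];return np.array([b[:2].mean(0),b[2:].mean(0),b.mean(0)])
im1=cv2.imread('pics/w1.png')[:,:,::-1].copy()
e1=ends(im1,s1);e2=ends(im,s);print(e1,e2)
X=tri(wristcal(s1),e1,wristcal(s),e2);print(X.round(1))
F,K=plane(wristcal(s),[e2[1],e2[0]],60);d=F-K;print(F,K,np.linalg.norm(d),np.degrees(np.arctan2(d[1],d[0])))
u=d/np.linalg.norm(d);g=F-25*u;print('grip',g,'tool err',Rq(s['ee_rot']).T@(g-s['eef_pos']))
```

```text
[553.8 363.1 162.2] [[ 0.302  0.953 -0.001]
 [ 0.953 -0.302 -0.   ]
 [-0.    -0.001 -1.   ]]
((266.5, 145.0), (124.0, 25.0), 90.0)
[[270.07343   63.422024]
 [236.05507  176.81653 ]
 [253.06425  120.11928 ]] [[266.5  83. ]
 [266.5 207. ]
 [266.5 145. ]]
[[582.7 436.6  65.2]
 [550.6 333.5  51. ]
 [567.7 388.2  53.5]]
[551.64089481 336.36875429  60.        ] [582.79439745 436.78313594  60.        ] 105.1360488542041 -107.23647251721147
grip [559.048797   360.24600256  60.        ] tool err [ -1.12247309   5.96785427 102.16244373]
```

View pics/w2.png

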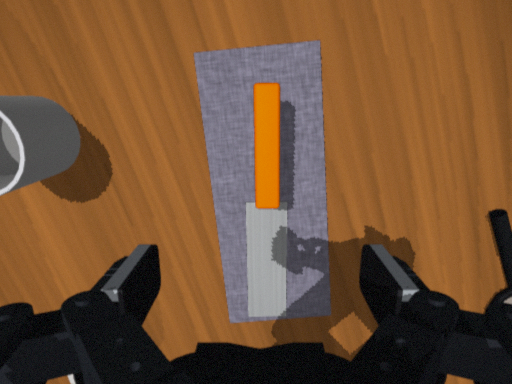

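Handle height is consistent (centre about 51, top about 60), yaw −107.3°, grip at (559,360). I'll centre and descend 130 mm.

>>> carry_out(
  steps=[-0.1,0.6,0,0,0,0,1,0,0,1.5,0,0,0,1,0,0,1.5,0,0,0,1,0,0,1.5,0,0,0,1,0,0,1.5,0,0,0,1,0,0,1.5,0,0,0,1,0,0,1.5,0,0,0,1,0,0,1,0,0,0,1,0,0,1,0,0,0,1,0,0,1,0,0,0,1,0,0,1,0,0,0,1,0,0,0,0,0,0,1,0,0,0,0,0,0,1],
)

```text
time_s: 3.7
eef_pos: [560.0, 359.8, 32.0]
ee_rot: [-0.0, 0.806, 0.592, -0.0]
force: [-0.3, -0.7, 0.6]
grip_width: 1.0
```

Run:
```python
from h import *
s=readout.sense();im=cams.capture('wrist')
cv2.imwrite('pics/w3.png',im[:,:,::-1]);print(s['eef_pos'].round(1),s['force'].round(1),orange(im))
```

```text
[560.  359.8  32. ] [-0.3 -0.7  0.6] ((256.5, 169.5), (205.0, 47.0), 90.0)
```

View pics/w3.png

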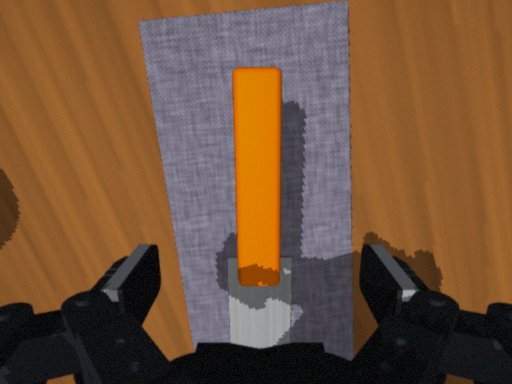

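The handle is centred between the pads, and its front is 25 mm ahead, as it should be. Closing.

>>> carry_out(
  steps=[0,0,0,0,0,0,0,0,0,0,0,0,0,-0.2,0,0,0,0,0,0,-0.4,0,0,0,0,0,0,-0.6,0,0,0,0,0,0,-0.8,0,0,0,0,0,0,-1,0,0,0,0,0,0,-1,0,0,0,0,0,0,-1,0,0,0,0,0,0,-1,0,0,0,0,0,0,-1,0,0,0,0,0,0,-1],
  grip_force=90,
)

```text
time_s: 4.67
eef_pos: [560.1, 359.8, 32.3]
ee_rot: [0.0, 0.806, 0.592, 0.0]
force: [-0.3, -0.8, 0.8]
grip_width: -0.001
```

>>> carry_out(
  steps=[0,0,-0.2,0,0,0,-1,0,0,-0.4,0,0,0,-1,0,0,-0.8,0,0,0,-1,0,0,-1,0,0,0,-1,0,0,-1,0,0,0,-1,0,0,-1,0,0,0,-1,0,0,-1,0,0,0,-1,0,0,-1,0,0,0,-1,0,0,-1,0,0,0,-1,0,0,-1,0,0,0,-1,0,0,-0.6,0,0,0,-1,0,0,0,0,0,0,-1],
)

```text
time_s: 5.67
eef_pos: [560.7, 360.1, 124.1]
ee_rot: [0.0, 0.806, 0.592, 0.001]
force: [0.7, -0.4, 0.1]
grip_width: -0.004
```

Run:
```python
from h import *
s=readout.sense();im=cams.capture('wrist')
cv2.imwrite('pics/w4.png',im[:,:,::-1]);print(s['eef_pos'].round(1),s['force'].round(1),s['wrist_torque'].round(2),s['grip_width'],Rq(s['ee_rot']).round(3),orange(im),s['joints'])
cv2.imwrite('pics/d4.png',cams.capture('side')[:,:,::-1])
```

```text
[560.7 360.1 124.1] [ 0.7 -0.4  0.1] [ 0.03 -0.03  0.02] -0.003795681046800493 [[ 0.3    0.954  0.002]
 [ 0.954 -0.3    0.001]
 [ 0.002  0.002 -1.   ]] ((256.5, 151.0), (142.0, 29.0), 90.0) [3.95470652e-01 6.79631623e-01 1.10983595e+00 1.42000900e-05
 1.34958351e+00 7.00403631e-01]
```

View pics/w4.png

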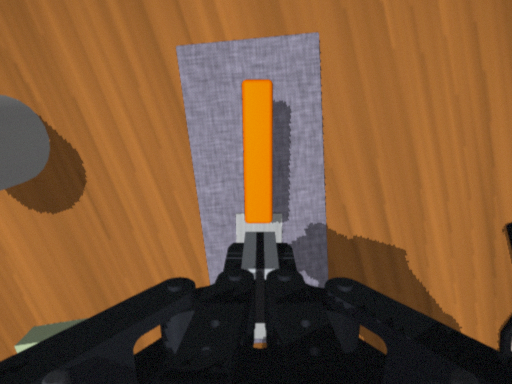

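View pics/d4.png

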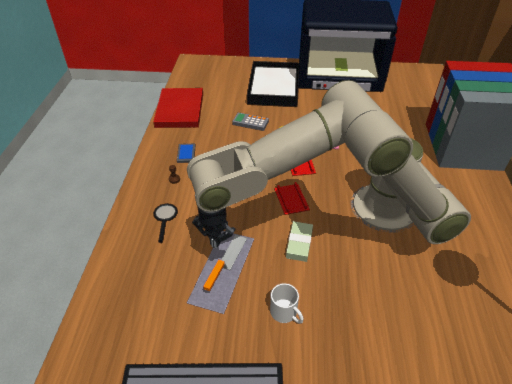

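The gripper closed on nothing, although the numbers looked right. I'll check where the TCP really appears in the fixed cameras.

Run:
```python
from h import *
s=readout.sense()
print(proj(wristcal(s),[s['eef_pos'],s['eef_pos']+[0,0,19]]))
for n in('scene','side'):
    im=cams.capture(n)[:,:,::-1]
    c=cams.calibration(n)
    p=proj(c,[s['eef_pos'],[s['eef_pos'][0],s['eef_pos'][1],0],[569,382,60]]);print(n,p.round(),orange(im[:,:,::-1].copy()))
    im=im.copy()
    x,y=p[0].astype(int)
    a=cv2.resize(im[y-50:y+50,x-65:x+65],None,fx=6,fy=6,interpolation=2)
    cv2.drawMarker(a,tuple(int(v) for v in (p[0]-[x-65,y-50])*6),(255,0,255),0,20,2)
    cv2.imwrite(f'pics/{n}5.png',a)
```

```text
[[259.78389787 219.94575463]
 [259.81852893 232.80837197]]
scene [[368. 178.]
 [362. 207.]
 [372. 194.]] ((371.4689025878906, 195.21604919433594), (31.10105323791504, 5.603402137756348), 2.4895529747009277)
side [[216. 255.]
 [219. 279.]
 [214. 273.]] ((213.52545166015625, 274.2865905761719), (6.78373908996582, 31.444625854492188), 28.610462188720703)
```

View pics/scene5.png

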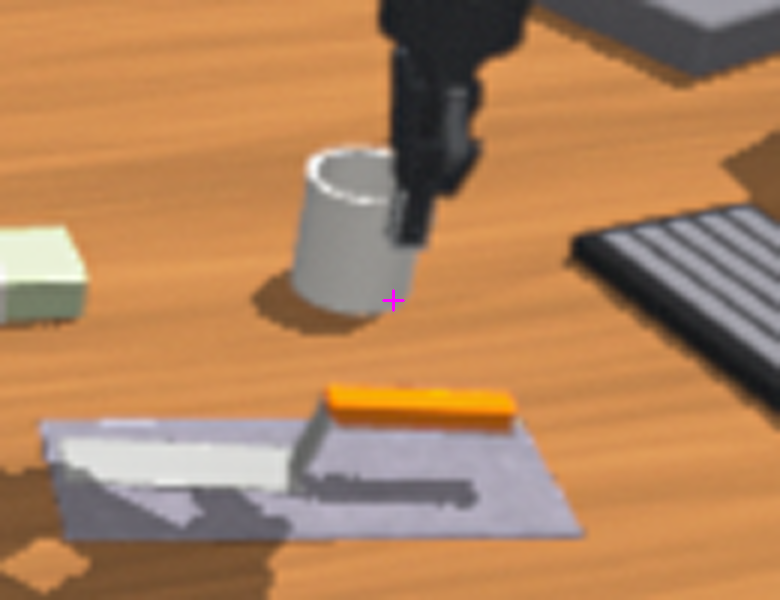

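View pics/side5.png

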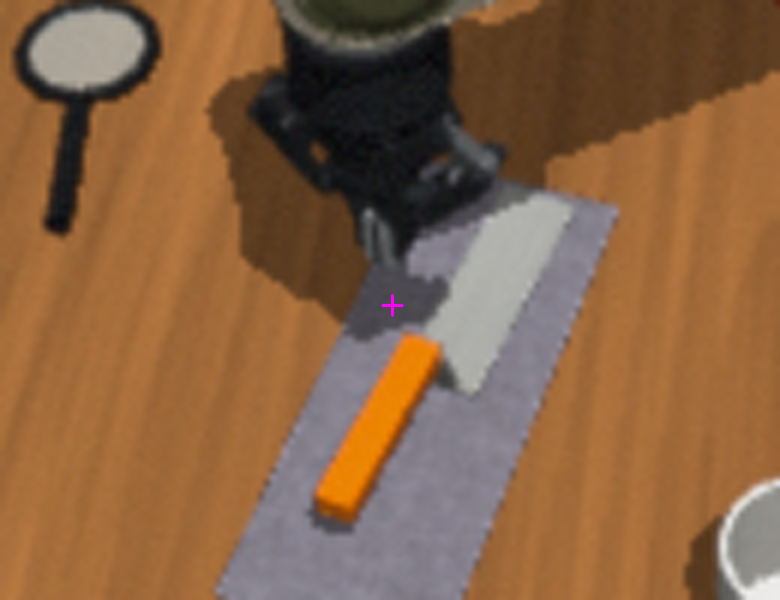

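Run:
```python
from h import *
s=readout.sense();cs=cams.calibration('scene');cd=cams.calibration('side')
ps=proj(cs,[s['eef_pos']])[0];pd=proj(cd,[s['eef_pos']])[0]
# crop pixel -> full
us=np.array([409,246])/6+[int(ps[0])-65,int(ps[1])-50]; ud=np.array([386,270])/6+[int(pd[0])-65,int(pd[1])-50]
X=tri(cs,us,cd,ud)[0];print(us,ud,X,s['eef_pos'],'reproj',proj(cs,X),proj(cd,X))
print('tool',Rq(s['ee_rot']).T@(X-s['eef_pos']))
im=cams.capture('wrist')[:,:,::-1];cv2.imwrite('pics/w6.png',cv2.resize(im[190:384,180:340],None,fx=3,fy=3,interpolation=2))
```

```text
[370.16666667 169.        ] [215.33333333 250.        ] [559.15055272 365.45090656 155.1034053 ] [559.8037181  359.70067791 121.5172671 ] reproj [[370.70686849 169.40710344]] [[215.72066624 249.63444279]]
tool [  5.25877407  -2.3833687  -33.58846949]
```

View pics/w6.png

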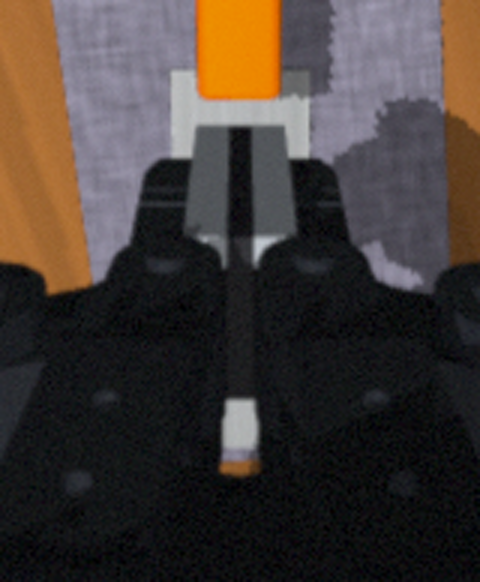

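The reported TCP lies about 33 mm beyond where the finger ends appear: two-view tip is (559,365,155) against the reported z of 121.5, and the wrist view agrees. So the fingers closed above the handle top. Nothing moved: the handle's pixels are unchanged. I'll account for this offset, reopen, go lower and check by image before closing.

>>> carry_out(
  steps=[0,0,0,0,0,0,1,0,0,0,0,0,0,1,0,0,0,0,0,0,1,0,0,0,0,0,0,1,0,0,0,0,0,0,1,0,0,1.5,0,0,0,1,0,0,1.5,0,0,0,1,0,0,1.5,0,0,0,1,0,0,1.5,0,0,0,1,0,0,1.5,0,0,0,1,0,0,1.5,0,0,0,1,0,0,0,0,0,0,1],
)

```text
time_s: 6.92
eef_pos: [558.6, 359.1, 29.2]
ee_rot: [-0.001, 0.806, 0.591, -0.003]
force: [0.2, 0.3, -0.4]
grip_width: 0.997
```

>>> carry_out(
  steps=[0,0,0.8,0,0,0,1,0,0,0.8,0,0,0,1,0,0,0.7,0,0,0,1,0,0,0.7,0,0,0,1,0,0,0,0,0,0,1],
)

```text
time_s: 7.33
eef_pos: [559.4, 359.5, 0.7]
ee_rot: [-0.0, 0.806, 0.592, -0.001]
force: [0.7, -0.1, -0.4]
grip_width: 1.0
```

```bash
cat > snap.py <<'E'
from h import *
import sys
tag=sys.argv[1]
s=readout.sense();np.save(f's_{tag}.npy',s,allow_pickle=True)
print(s['time_s'],s['eef_pos'].round(1),s['force'].round(1),round(float(s['grip_width']),3),Rq(s['ee_rot']).round(3).tolist())
for n in sys.argv[2:]:
    im=cams.capture(n)[:,:,::-1].copy();cv2.imwrite(f'pics/{n}_{tag}.png',im)
    if n!='wrist':
        x,y=proj(cams.calibration(n),s['eef_pos'])[0].astype(int)
        y0=max(y-60,0);x0=max(x-65,0)
        cv2.imwrite(f'pics/{n}_{tag}c.png',cv2.resize(im[y0:y0+90,x0:x0+130],None,fx=6,fy=6,interpolation=2))
E
python3 snap.py a wrist side scene
```

```text
7.3333 [559.4 359.5   0.7] [ 0.7 -0.1 -0.4] 1.0 [[0.3, 0.954, -0.002], [0.954, -0.3, -0.001], [-0.001, -0.002, -1.0]]
```

View pics/wrist_a.png

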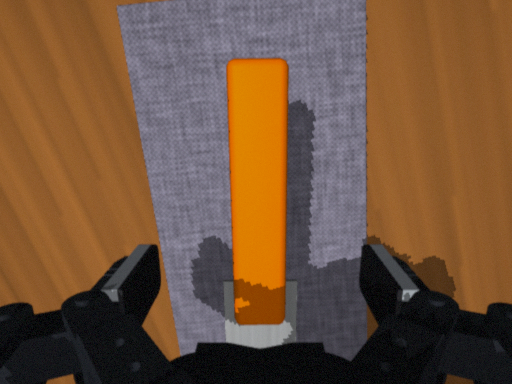

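View pics/side_ac.png

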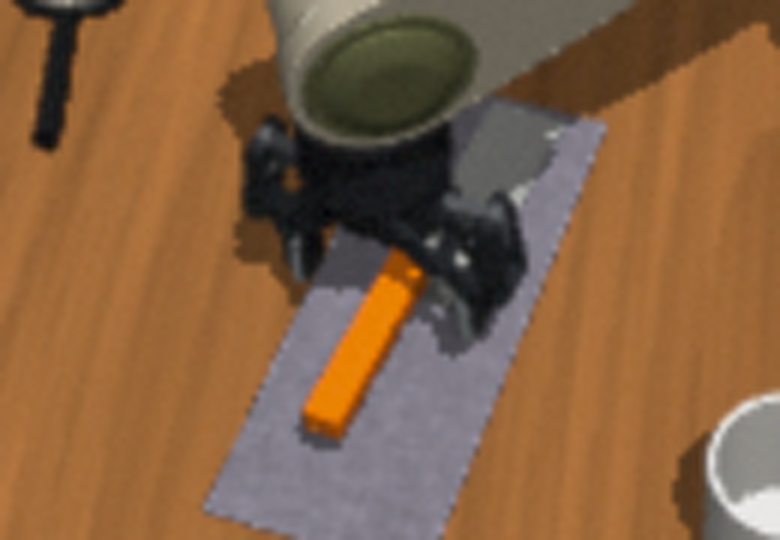

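View pics/scene_ac.png

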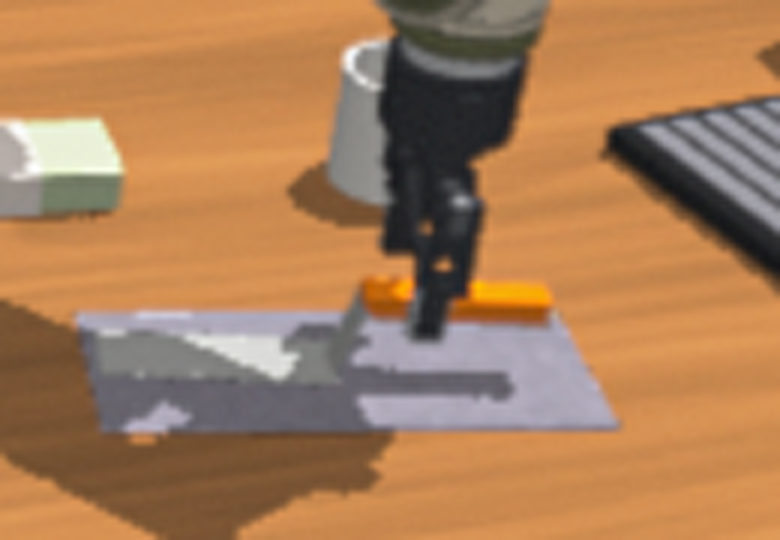

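Run:
```python
from h import *
s=np.load('s_a.npy',allow_pickle=True).item();R=Rq(s['ee_rot'])
c=cams.calibration('scene');x,y=proj(c,s['eef_pos'])[0].astype(int)
u=np.array([425,338])/6+[x-65,y-60]
o,d=ray(c,u);o2=R.T@(o-s['eef_pos']);d2=R.T@d[0]
for yy in(42,47,54):print('scene near finger tool',(o2+d2*(yy-o2[1])/d2[1]).round(1))
c=cams.calibration('side');x,y=proj(c,s['eef_pos'])[0].astype(int)
for u,yy in(((457,350),-47),((300,275),47)):
    u=np.array(u)/6+[x-65,y-60];o,d=ray(c,u);o2=R.T@(o-s['eef_pos']);d2=R.T@d[0];print('side',(o2+d2*(0-o2[0])/d2[0]).round(1))
```

```text
scene near finger tool [  2.8  42.  -50. ]
scene near finger tool [  1.3  47.  -53.5]
scene near finger tool [ -0.7  54.  -58.3]
side [  0.  -37.2 -32. ]
side [  0.   52.2 -49.7]
```

The finger ends are now about 47 mm above the desk when open and would be about 35 mm shut, so they straddle the handle. I'll go 6 mm lower and close.

>>> carry_out(
  steps=[0,0,0.6,0,0,0,1,0,0,0,0,0,0,0.6,0,0,0,0,0,0,0.2,0,0,0,0,0,0,-0.1,0,0,0,0,0,0,-0.3,0,0,0,0,0,0,-0.5,0,0,0,0,0,0,-0.7,0,0,0,0,0,0,-1,0,0,0,0,0,0,-1,0,0,0,0,0,0,-1,0,0,0,0,0,0,-1],
  grip_force=90,
)

```text
time_s: 8.4
eef_pos: [560.3, 360.0, -3.4]
ee_rot: [0.0, 0.806, 0.592, 0.0]
force: [0.2, 0.1, 3.3]
grip_width: 0.236
```

```bash
python3 snap.py b wrist scene
```

```text
8.4 [560.3 360.   -3.4] [0.2 0.1 3.3] 0.236 [[0.3, 0.954, 0.001], [0.954, -0.3, 0.0], [0.001, 0.0, -1.0]]
```

View pics/wrist_b.png

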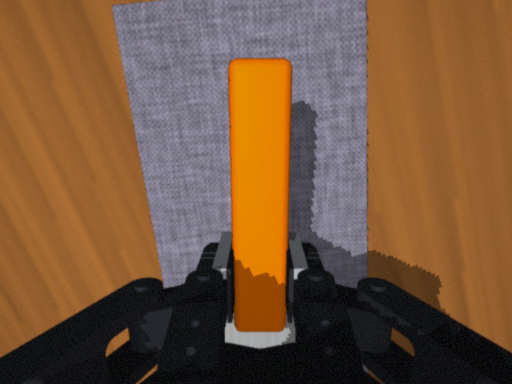

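View pics/scene_bc.png

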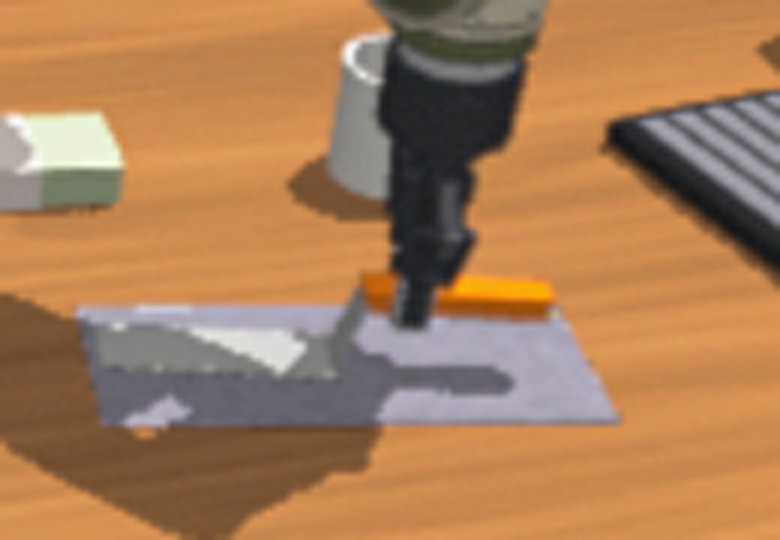

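The gripper is holding the handle: opening 0.236 (about 20 mm) and finger ends below its underside. Now lift gently and check that it comes up level.

>>> carry_out(
  steps=[0,0,-0.1,0,0,0,-1,0,0,-0.3,0,0,0,-1,0,0,-0.6,0,0,0,-1,0,0,-1,0,0,0,-1,0,0,-1,0,0,0,-1,0,0,-1.5,0,0,0,-1,0,0,-2,0,0,0,-1,0,0,-2,0,0,0,-1,0,0,-2,0,0,0,-1,0,0,-2,0,0,0,-1,0,0,-1.5,0,0,0,-1,0,0,-1,0,0,-0.5,-1,0,0,-0.5,0,0,-1,-1,0,0,0,0,0,-1,-1,0,0,0,0,0,-1,-1,0,0,0,0,0,0,-1],
)

```text
time_s: 9.83
eef_pos: [560.2, 359.9, 152.5]
ee_rot: [0.0, 0.706, 0.708, 0.001]
force: [-1.1, -0.3, -2.6]
grip_width: 0.24
```

```bash
python3 snap.py c wrist side scene
```

```text
9.8333 [560.2 359.9 152.5] [-1.1 -0.3 -2.6] 0.24 [[-0.004, 1.0, 0.001], [1.0, 0.004, 0.0], [0.0, 0.001, -1.0]]
```

View pics/wrist_c.png

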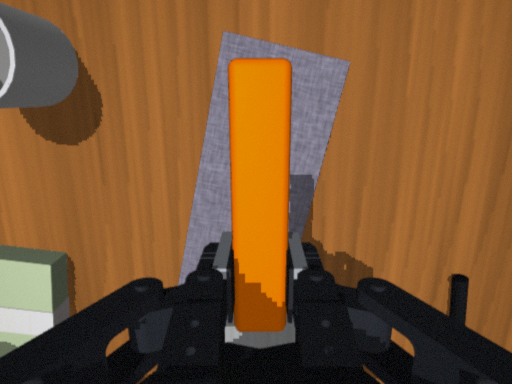

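View pics/scene_cc.png

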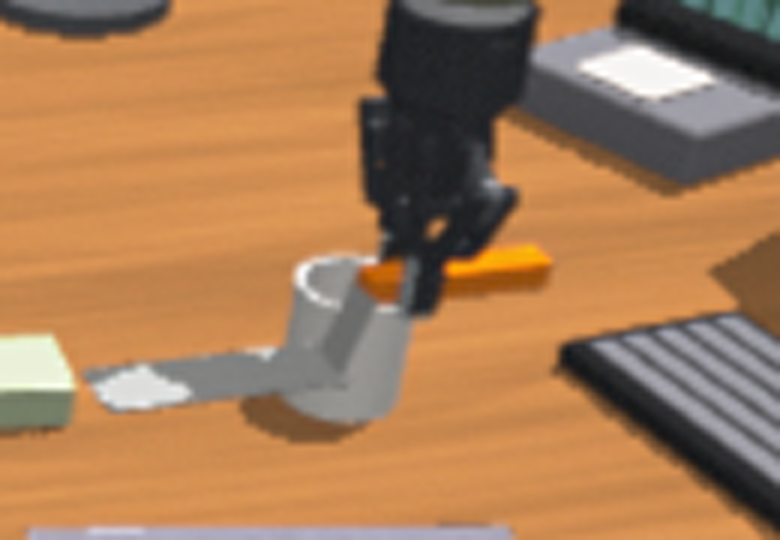

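The lifter is held unchanged in the hand (handle at the same pixels) and level. I'll move over the stands for a closer measurement.

>>> carry_out(
  steps=[-1,0,0,0,0,0,-1,-2,0,0,0,0,0,-1,-3,0.1,0,0,0,0,-1,-3,0.1,0,0,0,0,-1,-3,0.1,0,0,0,0,-1,-3,0.1,0,0,0,0,-1,-3,0.1,0,0,0,0,-1,-3,0.1,0,0,0,0,-1,-3,0.1,0,0,0,0,-1,-3,0.1,0,0,0,0,-1,-3,0.1,0,0,0,0,-1,-3,0.1,0,0,0,0,-1,-3,0,0,0,0,0,-1,-3,0,0,0,0,0,-1,-3,0,0,0,0,0,-1,-3,0,0,0,0,0,-1,-3,0,0,0,0,0,-1,-3,0,0,0,0,0,-1,-2,0,0,0,0,0,-1,0,0,0,0,0,0,-1],
)

```text
time_s: 11.65
eef_pos: [569.5, -174.4, 151.2]
ee_rot: [0.0, 0.709, 0.705, -0.0]
force: [0.6, 0.2, -2.4]
grip_width: 0.238
```

```bash
python3 snap.py d wrist
```

```text
11.65 [ 569.5 -174.4  151.2] [ 0.6  0.2 -2.4] 0.238 [[0.005, 1.0, -0.0], [1.0, -0.005, -0.001], [-0.001, -0.0, -1.0]]
```

View pics/wrist_d.png

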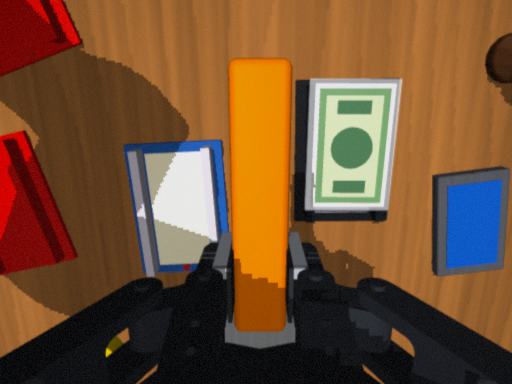

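The wrist view shows the viewer (blue edge, cream panel, rails about x=138 and 212, rows 145–272) and the rack with the note (slab corners about (310,79), (402,79), (392,214), (305,212); black rack edges (296,80) to (387,218)). I'll take a second view 6 cm further on.

>>> carry_out(
  steps=[-2,0,0,0,0,0,-1,-3,0,0,0,0,0,-1,-1,0,0,0,0,0,-1,0,0,0,0,0,0,-1,0,0,0,0,0,0,-1],
)

```text
time_s: 12.12
eef_pos: [570.2, -229.5, 151.2]
ee_rot: [-0.0, 0.707, 0.707, 0.0]
force: [0.8, 1.1, -2.3]
grip_width: 0.238
```

```bash
python3 snap.py e wrist
python3 - <<'E'
import cv2
a=cv2.imread('pics/wrist_d.png');b=cv2.imread('pics/wrist_e.png')
cv2.imwrite('pics/dv.png',cv2.resize(a[120:300,100:240],None,fx=3.3,fy=3.3,interpolation=2))
cv2.imwrite('pics/ev.png',cv2.resize(b[60:240,100:240],None,fx=3.3,fy=3.3,interpolation=2))
cv2.imwrite('pics/dr.png',cv2.resize(a[60:240,280:420],None,fx=3.3,fy=3.3,interpolation=2))
cv2.imwrite('pics/er.png',cv2.resize(b[0:180,280:420],None,fx=3.3,fy=3.3,interpolation=2))
E
```

```text
12.1167 [ 570.2 -229.5  151.2] [ 0.8  1.1 -2.3] 0.238 [[0.0, 1.0, -0.0], [1.0, -0.0, 0.001], [0.001, -0.0, -1.0]]
```

View pics/wrist_e.png

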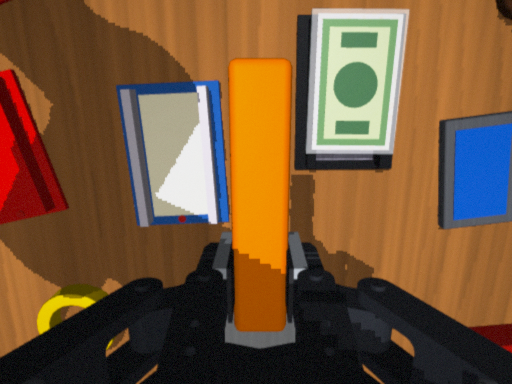

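View pics/ev.png

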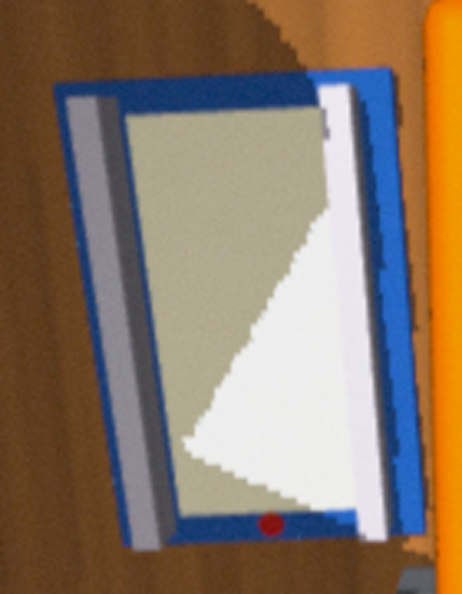

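View pics/er.png

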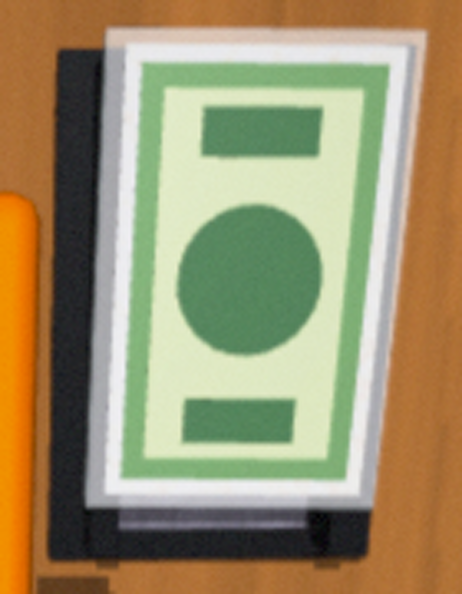

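View pics/dr.png

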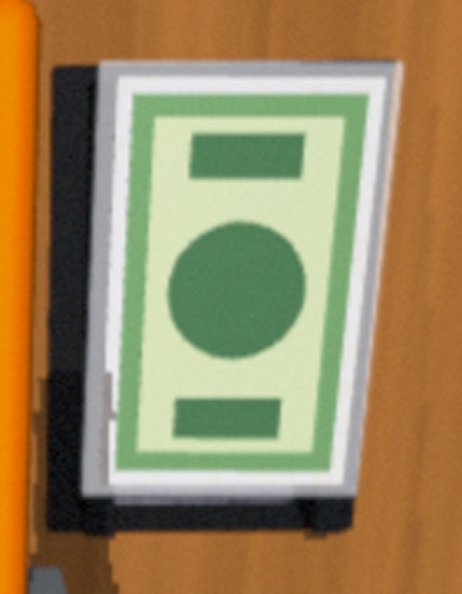

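View pics/dv.png

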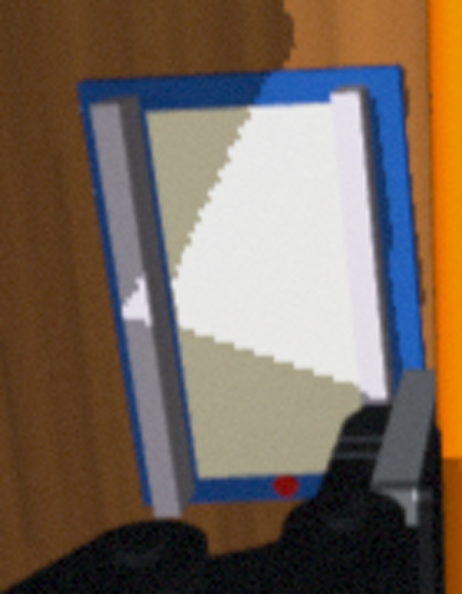

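```bash
cat > meas.py <<'E'
from h import *
C={k:wristcal(np.load(f's_{k}.npy',allow_pickle=True).item()) for k in'de'}
def px(l,off): return np.array(l,float)/3.3+off
D={'slabtop':dict(d=px([(100,60),(402,62),(355,497),(82,494)],(280,60)),e=px([(107,28),(427,32),(372,508),(86,505)],(280,0)),z=28),
'note':dict(d=px([(133,95),(369,94),(329,470),(116,468)],(280,60)),e=px([(142,63),(389,66),(346,479),(121,477)],(280,0)),z=25),
'rackbase':dict(d=px([(55,67),(352,528),(48,528)],(280,60)),e=px([(57,50),(368,558),(50,557)],(280,0)),z=6),
'viewbase':dict(d=px([(80,82),(402,67),(147,503)],(100,120)),e=px([(55,85),(392,70),(125,545)],(100,60)),z=6),
'vrailL':dict(d=px([(90,103),(122,99),(182,514),(153,516)],(100,120)),e=px([(66,97),(98,96),(160,548),(132,548)],(100,60)),z=22),
'vrailR':dict(d=px([(331,90),(360,88)],(100,120)),e=px([(318,87),(353,85)],(100,60)),z=22)}
D['vrailRe']=dict(e=px([(318,87),(353,85),(388,540),(360,540)],(100,60)),z=22)
D['vbasee']=dict(e=px([(55,85),(392,70),(427,533),(125,545)],(100,60)),z=6)
for n,v in D.items():
    print(n)
    if 'd' in v: print(' tri',tri(C['d'],v['d'],C['e'],v['e']).round(1).tolist())
    for k in'de':
        if k in v:
            P=plane(C[k],v[k],v['z']);print(' ',k,P[:,:2].round(1).tolist(),'c',P[:,:2].mean(0).round(1))
            if len(P)==4:
                a=(P[2]+P[3]-P[0]-P[1])/2; b=(P[1]+P[2]-P[0]-P[3])/2
                print('   len',np.linalg.norm(a).round(1),'wid',np.linalg.norm(b).round(1),'yaw',np.degrees(np.arctan2(a[1],a[0])).round(2),np.degrees(np.arctan2(b[1],b[0])).round(2))
E
python3 meas.py
```

```text
slabtop
 tri [[613.8, -90.8, 25.1], [693.6, -91.6, 25.3], [691.0, -210.9, 30.5], [612.6, -210.6, 27.9]]
  d [[613.4, -90.9], [692.4, -91.7], [692.0, -211.8], [612.6, -210.5]] c [ 652.6 -151.2]
   len 119.8 wid 79.2 yaw -90.28 -0.75
  e [[613.3, -91.4], [692.8, -92.3], [691.9, -211.3], [612.6, -210.5]] c [ 652.6 -151.4]
   len 119.1 wid 79.4 yaw -90.36 -0.58
note
 tri [[622.0, -99.7, 30.1], [684.9, -99.7, 26.5], [683.3, -203.1, 29.4], [622.2, -202.9, 27.3]]
  d [[623.0, -99.6], [685.7, -99.6], [684.8, -204.5], [622.7, -203.6]] c [ 654.  -151.8]
   len 104.4 wid 62.4 yaw -90.32 -0.4
  e [[622.9, -98.7], [685.3, -99.3], [685.0, -203.7], [622.4, -203.2]] c [ 653.9 -151.2]
   len 104.4 wid 62.5 yaw -90.2 -0.52
rackbase
 tri [[603.7, -91.7, 5.6], [701.8, -230.5, 4.0], [605.8, -230.5, 2.8]]
  d [[604.1, -91.7], [700.9, -229.7], [605.4, -229.3]] c [ 636.8 -183.6]
  e [[603.2, -91.7], [701.1, -230.1], [605.4, -229.9]] c [ 636.6 -183.9]
viewbase
 tri [[436.3, -151.2, 2.9], [532.3, -147.1, 3.2], [442.7, -290.9, 3.1]]
  d [[437.8, -150.7], [532.9, -146.7], [444.1, -289.2]] c [ 471.6 -195.5]
  e 
[... 175 characters left out ...]
  d [[446.4, -154.4], [455.5, -153.4], [460.8, -284.1], [451.7, -284.8]] c [ 453.6 -219.2]
   len 130.7 wid 9.2 yaw -87.67 5.48
  e [[446.3, -154.9], [454.9, -154.6], [460.1, -284.4], [451.7, -284.5]] c [ 453.3 -219.6]
   len 129.8 wid 8.5 yaw -87.67 0.91
vrailR
 tri [[513.1, -152.0, 15.3], [522.1, -151.5, 15.0]]
  d [[514.5, -151.1], [522.7, -150.5]] c [ 518.6 -150.8]
  e [[514.1, -152.2], [523.5, -151.7]] c [ 518.8 -152. ]
vrailRe
  e [[514.1, -152.2], [523.5, -151.7], [528.6, -281.8], [520.2, -281.8]] c [ 521.6 -216.9]
   len 130.0 wid 8.9 yaw -87.53 1.69
vbasee
  e [[437.2, -151.3], [532.3, -147.2], [538.8, -285.7], [443.5, -289.8]] c [ 488.  -218.5]
   len 138.6 wid 95.3 yaw -87.34 2.46
```

All sizes check out: slab 119.5×79.3 centred at (653,−151), yaw −90.3°; rack centre (653,−161), yaw about −89.3°; viewer (488,−218.3), yaw −87.5°. I'll go to the entry pose on the +y side of the rack, still high.

>>> carry_out(
  steps=[1,0.3,0,0,0,0,-1,2,0.8,0,0,0,0,-1,3,0.8,0,0,0,0,-1,3,0.8,0,0,0,0,-1,3,0.8,0,0,0,0,-1,3,0.8,0,0,0,0,-1,3,0.8,0,0,0,0,-1,3,0.8,0,0,0,0,-1,3,0.8,0,0,0,0,-1,3,0.8,0,0,0,0,-1,3,0.8,0,0,0,0,-1,2.5,0,0,0,0,0,-1,1.5,0,0,0,0,0,-1,0,0,0,0,0,0,-1,0,0,0,0,0,0,-1],
)

```text
time_s: 13.42
eef_pos: [652.8, 110.9, 151.4]
ee_rot: [0.0, 0.706, 0.708, -0.0]
force: [-0.8, -0.8, -1.4]
grip_width: 0.238
```

>>> carry_out(
  steps=[0,0,1,0,0,0,-1,0,0,2,0,0,0,-1,0,0,2,0,0,0,-1,0,0,2,0,0,0,-1,0,0,2,0,0,0,-1,0,0,2,0,0,0,-1,0,0,1.5,0,0,0,-1,0,0,1,0,0,0,-1,0,0,0.5,0,0,0,-1,0,0,0,0,0,0,-1,0,0,0,0,0,0,-1],
)

```text
time_s: 14.33
eef_pos: [653.6, 109.5, 11.9]
ee_rot: [0.0, 0.707, 0.707, 0.0]
force: [-0.6, -0.0, -1.5]
grip_width: 0.236
```

```bash
python3 snap.py f wrist scene side
python3 - <<'E'
import cv2
a=cv2.imread('pics/scene_f.png');cv2.imwrite('pics/f1.png',cv2.resize(a[175:275,180:330],None,fx=5,fy=5,interpolation=2))
a=cv2.imread('pics/side_f.png');cv2.imwrite('pics/f2.png',cv2.resize(a[130:260,160:300],None,fx=4.5,fy=4.5,interpolation=2))
E
```

```text
14.3333 [653.6 109.5  11.9] [-0.6 -0.  -1.5] 0.236 [[-0.0, 1.0, 0.001], [1.0, 0.0, -0.0], [-0.0, 0.001, -1.0]]
```

View pics/f1.png

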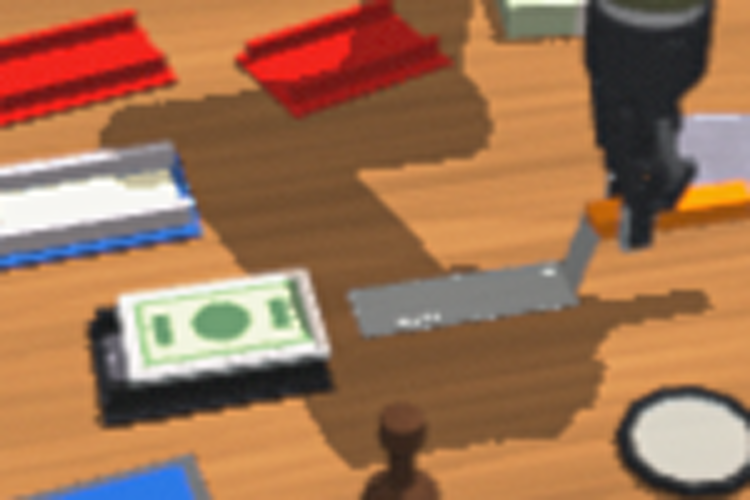

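View pics/f2.png

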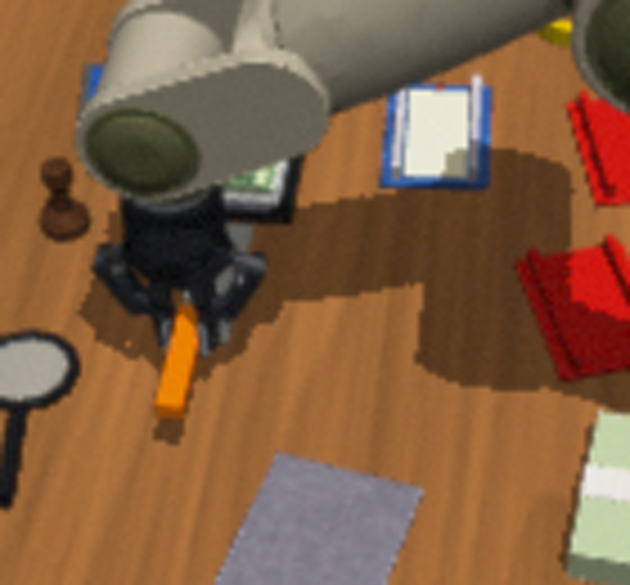

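View pics/wrist_f.png

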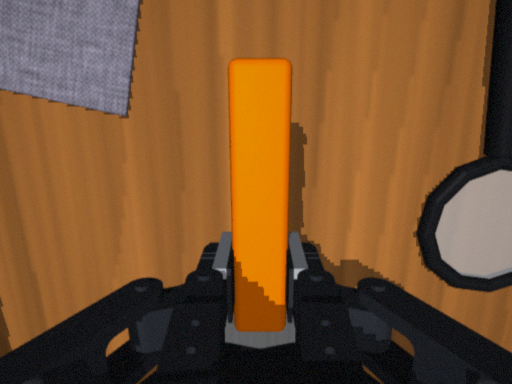

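Run:
```python
from h import *
c=cams.calibration('scene');p=lambda l:np.array(l)/5+[180,175]
for z in (17,20.8,25):print(z,plane(c,p([(350,295),(368,337),(580,303),(560,262)]),z).round(1).tolist())
print(plane(c,p([(305,270),(328,350),(132,380),(120,296)]),28).round(1).tolist())
```

```text
17 [[634.7, -66.7, 17.0], [676.1, -64.4, 17.0], [674.9, 73.0, 17.0], [633.1, 73.2, 17.0]]
20.8 [[639.1, -67.7, 20.8], [680.3, -65.4, 20.8], [679.0, 71.3, 20.8], [637.5, 71.6, 20.8]]
25 [[644.0, -68.7, 25.0], [684.9, -66.5, 25.0], [683.7, 69.5, 25.0], [642.3, 69.7, 25.0]]
[[617.2, -92.1, 28.0], [694.2, -93.2, 28.0], [694.0, -210.9, 28.0], [616.3, -209.2, 28.0]]
```

The blade tip is at y≈−66, level and aligned within a couple of mm. I'll lower 5 mm and start inserting.

>>> carry_out(
  steps=[0,-0.1,0.3,0,0,0,-1,0,0,0.2,0,0,0,-1,0,0,0,0,0,0,-1,-0.5,0,0,0,0,0,-1,-1,0,0,0,0,0,-1,-1,0,0,0,0,0,-1,-1,0,0,0,0,0,-1,-1,0,0,0,0,0,-1,-0.5,0,0,0,0,0,-1,0,0,0,0,0,0,-1],
)

```text
time_s: 15.32
eef_pos: [652.4, 58.2, 6.4]
ee_rot: [0.0, 0.708, 0.707, -0.0]
force: [0.0, 0.3, -1.5]
grip_width: 0.242
```

```bash
python3 snap.py g scene wrist
python3 - <<'E'
import cv2
a=cv2.imread('pics/scene_g.png');cv2.imwrite('pics/g1.png',cv2.resize(a[200:275,180:310],None,fx=6,fy=6,interpolation=2))
E
```

```text
15.3167 [652.4  58.2   6.4] [ 0.   0.3 -1.5] 0.242 [[0.001, 1.0, 0.0], [1.0, -0.001, -0.0], [-0.0, 0.0, -1.0]]
```

View pics/g1.png

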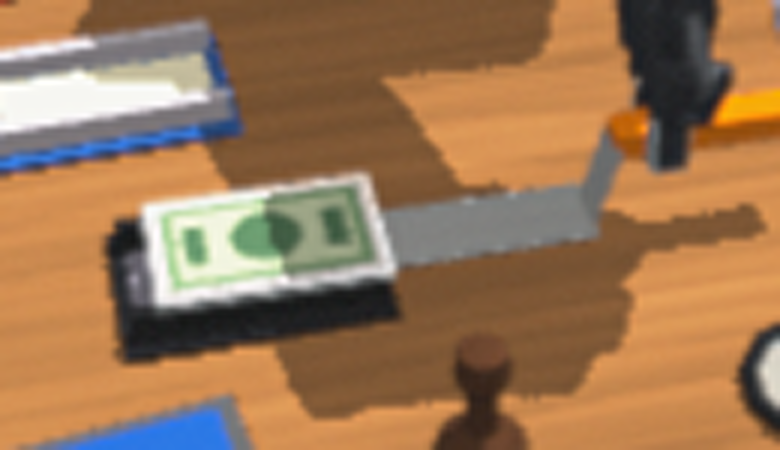

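The blade is about 26 mm under the note with no contact force. Continuing another 104 mm.

>>> carry_out(
  steps=[-0.5,0,0,0,0,0,-1,-1,0,0,0,0,0,-1,-1,0,0,0,0,0,-1,-1,0,0,0,0,0,-1,-1,0,0,0,0,0,-1,-1,0,0,0,0,0,-1,-1,0,0,0,0,0,-1,-1,0,0,0,0,0,-1,-1,0,0,0,0,0,-1,-1,0,0,0,0,0,-1,-0.6,0,0,0,0,0,-1,-0.3,0,0,0,0,0,-1,0,0,0,0,0,0,-1,0,0,0,0,0,0,-1],
)

```text
time_s: 16.58
eef_pos: [652.3, -43.9, 6.2]
ee_rot: [-0.0, 0.707, 0.707, 0.0]
force: [0.4, 0.8, -1.9]
grip_width: 0.238
```

```bash
python3 snap.py i scene wrist
python3 - <<'E'
import cv2
a=cv2.imread('pics/scene_i.png');cv2.imwrite('pics/i1.png',cv2.resize(a[200:275,180:310],None,fx=6,fy=6,interpolation=2))
E
```

```text
16.5833 [652.3 -43.9   6.2] [ 0.4  0.8 -1.9] 0.238 [[-0.001, 1.0, -0.0], [1.0, 0.001, 0.0], [0.0, -0.0, -1.0]]
```

View pics/i1.png

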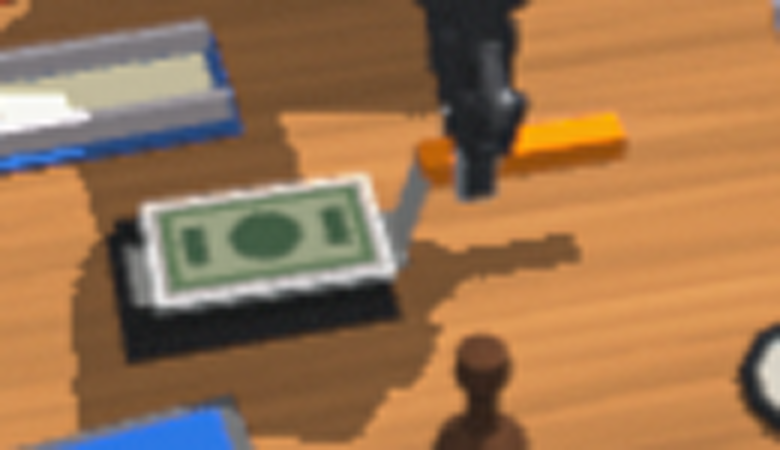

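View pics/wrist_i.png

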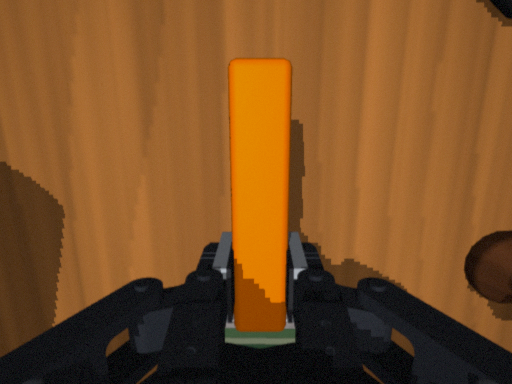

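The blade is fully under the note (centre offset about 2 mm), the neck is clear of the slab's end, and there was no contact force. Lifting slowly.

>>> carry_out(
  steps=[0,0,-0.2,0,0,0,-1,0,0,-0.2,0,0,0,-1,0,0,-0.15,0,0,0,-1,0,0,-0.1,0,0,0,-1,0,0,-0.1,0,0,0,-1,0,0,-0.1,0,0,0,-1,0,0,-0.1,0,0,0,-1,0,0,-0.1,0,0,0,-1,0,0,-0.15,0,0,0,-1,0,0,-0.2,0,0,0,-1,0,0,-0.3,0,0,0,-1,0,0,-0.4,0,0,0,-1,0,0,-0.5,0,0,0,-1,0,0,-0.5,0,0,0,-1,0,0,-0.5,0,0,0,-1,0,0,-0.3,0,0,0,-1,0,0,0,0,0,0,-1],
)

```text
time_s: 18.1
eef_pos: [652.8, -44.2, 46.3]
ee_rot: [0.001, 0.707, 0.707, 0.0]
force: [-0.0, 0.3, -2.7]
grip_width: 0.242
```

```bash
python3 snap.py j scene side
python3 - <<'E'
import cv2
a=cv2.imread('pics/scene_j.png');cv2.imwrite('pics/j1.png',cv2.resize(a[180:275,180:310],None,fx=6,fy=6,interpolation=2))
a=cv2.imread('pics/side_j.png');cv2.imwrite('pics/j2.png',cv2.resize(a[100:230,160:300],None,fx=4.5,fy=4.5,interpolation=2))
E
```

```text
18.1 [652.8 -44.2  46.3] [-0.   0.3 -2.7] 0.242 [[-0.001, 1.0, 0.001], [1.0, 0.001, -0.0], [-0.0, 0.001, -1.0]]
```

View pics/j1.png

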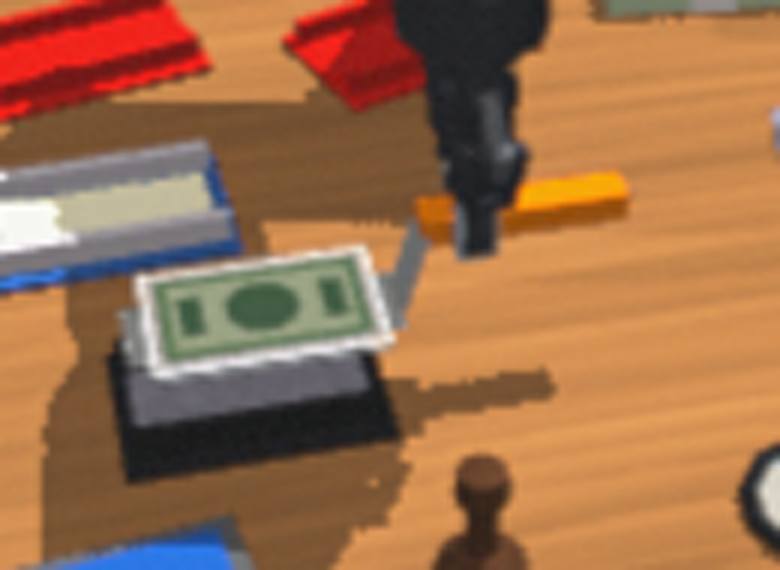

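View pics/j2.png

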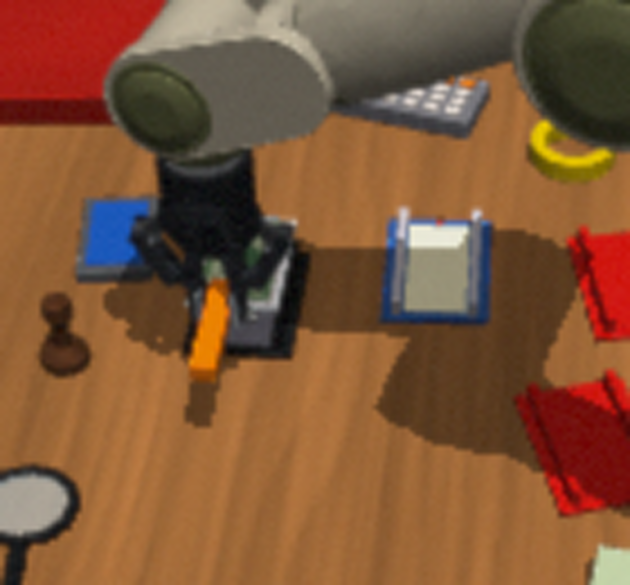

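The note is riding level on the blade and force z changed by about 0.8 N, which matches its weight. I'll carry it slowly to above the viewer.

>>> carry_out(
  steps=[-0.1,-0.3,0,0,0,0,-1,-0.2,-0.6,0,0,0,0,-1,-0.3,-0.9,0,0,0,0,-1,-0.45,-1.2,0,0,0,0,-1,-0.45,-1.2,0,0,0,0,-1,-0.45,-1.2,0,0,0,0,-1,-0.45,-1.2,0,0,0,0,-1,-0.45,-1.2,0,0,0,0,-1,-0.45,-1.2,0,0,0,0,-1,-0.45,-1.2,0,0,0,0,-1,-0.45,-1.2,0,0,0,0,-1,-0.45,-1.2,0,0,0,0,-1,-0.45,-1.2,0,0,0,0,-1,-0.45,-1.2,0,0,0,0,-1,-0.45,-0.9,0,0,0,0,-1,-0.4,-0.6,0,0,0,0,-1,-0.3,-0.5,0,0,0,0,-1,0,0,0,0,0,-0.2,-1,0,0,0,0,0,-0.2,-1,0,0,0,0,0,-0.16,-1],
)

```text
time_s: 19.87
eef_pos: [482.7, -111.1, 45.3]
ee_rot: [0.0, 0.689, 0.725, 0.0]
force: [-0.5, 0.6, -1.2]
grip_width: 0.235
```

>>> carry_out(
  steps=[0,0,0,0,0,0,-1,0,0,0,0,0,0,-1,0,0,0,0,0,0,-1],
)

```text
time_s: 20.12
eef_pos: [482.5, -111.0, 45.2]
ee_rot: [-0.0, 0.689, 0.724, 0.0]
force: [0.1, 0.7, -2.4]
grip_width: 0.238
```

```bash
python3 snap.py k scene side wrist
python3 - <<'E'
import cv2
a=cv2.imread('pics/scene_k.png');cv2.imwrite('pics/k1.png',cv2.resize(a[170:265,150:280],None,fx=6,fy=6,interpolation=2))
a=cv2.imread('pics/side_k.png');cv2.imwrite('pics/k2.png',cv2.resize(a[100:230,190:330],None,fx=4.5,fy=4.5,interpolation=2))
E
```

```text
20.1167 [ 482.5 -111.    45.2] [ 0.1  0.7 -2.4] 0.238 [[-0.05, 0.999, -0.0], [0.999, 0.05, 0.0], [0.0, -0.0, -1.0]]
```

View pics/k1.png

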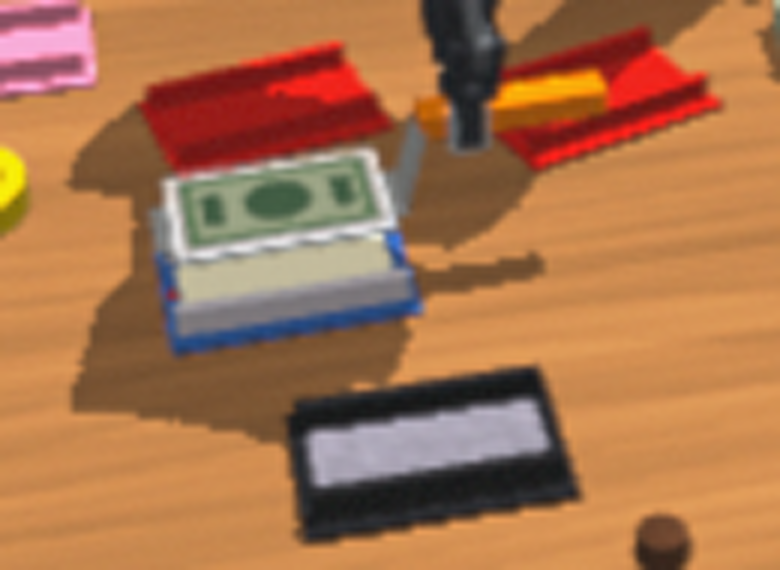

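View pics/k2.png

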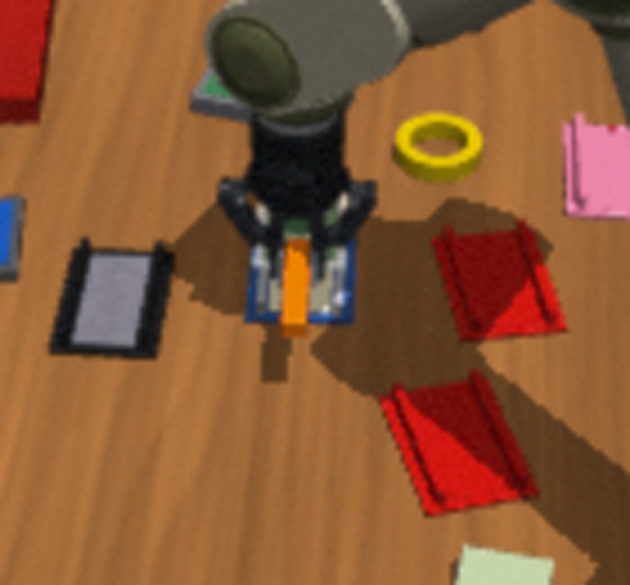

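Run:
```python
from h import *
c=cams.calibration('scene');p=lambda l:np.array(l)/6+[150,170]
P=plane(c,p([(163,178),(375,148),(396,235),(183,262)]),60);print(P.round(1).tolist(),P.mean(0))
# baseline: viewer corners/slab from initial scene: near base corners at desk z 0..6
P=plane(c,p([(178,352),(420,312)]),1);print(P.round(1).tolist())
```

```text
[[454.3, -279.4, 60.0], [450.7, -158.9, 60.0], [537.5, -158.9, 60.0], [536.4, -273.1, 60.0]] [ 494.70821453 -217.59374274   60.        ]
[[537.9, -282.4, 1.0], [532.6, -148.0, 1.0]]
```

>>> carry_out(
  steps=[0,0,0.2,0,0,0,-1,0,0,0.3,0,0,0,-1,0,0,0.4,0,0,0,-1,0,0,0.4,0,0,0,-1,0,0,0.4,0,0,0,-1,0,0,0.4,0,0,0,-1,0,0,0.3,0,0,0,-1,0,0,0.2,0,0,0,-1,0,0,0.1,0,0,0,-1,0,0,0,0,0,0,-1,0,0,0,0,0,0,-1],
)

```text
time_s: 21.18
eef_pos: [482.5, -111.2, 18.4]
ee_rot: [0.0, 0.689, 0.724, 0.0]
force: [0.7, 1.4, -2.6]
grip_width: 0.237
```

```bash
python3 snap.py l scene side wrist
python3 - <<'E'
import cv2
a=cv2.imread('pics/scene_l.png');cv2.imwrite('pics/l1.png',cv2.resize(a[180:250,165:255],None,fx=8,fy=8,interpolation=2))
a=cv2.imread('pics/side_l.png');cv2.imwrite('pics/l2.png',cv2.resize(a[130:200,215:305],None,fx=8,fy=8,interpolation=2))
E
```

```text
21.1833 [ 482.5 -111.2   18.4] [ 0.7  1.4 -2.6] 0.237 [[-0.049, 0.999, 0.0], [0.999, 0.049, -0.0], [-0.0, 0.0, -1.0]]
```

View pics/l1.png

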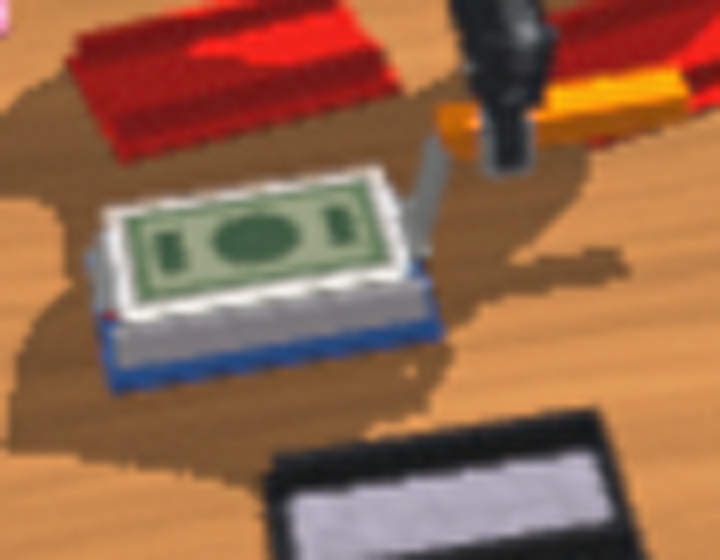

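View pics/l2.png

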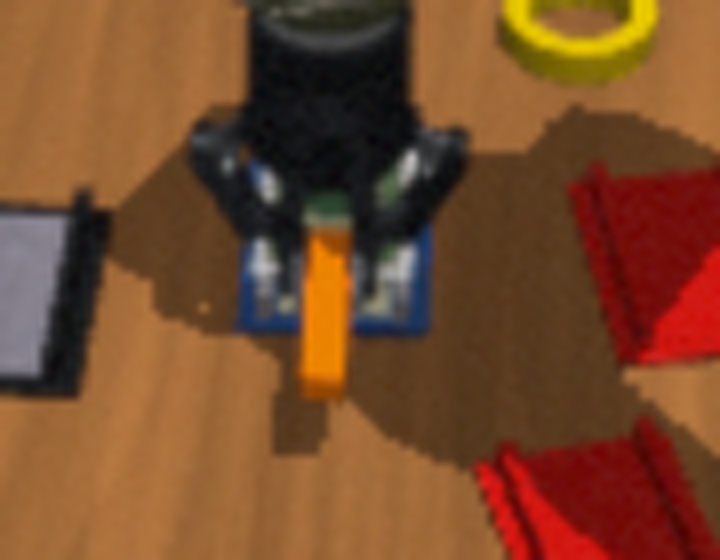

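Run:
```python
from h import *
c=cams.calibration('scene');p=lambda l:np.array(l)/8+[165,180]
for z in(31,33):
    P=plane(c,p([(103,210),(382,168),(412,272),(127,322)]),z);print(P.round(1).tolist(),P.mean(0))
P=plane(c,p([(115,392),(443,340)]),0);print(P.round(1).tolist())
# expected viewer corners in the scene view
a=np.radians(-87.5);ux=np.array([np.cos(a),np.sin(a),0]);uy=np.array([-ux[1],ux[0],0]);V=np.array([487.8,-218.3,0])
for z,l,w in((6,70,48),):
    print((( proj(c,[V+sx*l*ux+sy*w*uy+[0,0,0] for sx,sy in((1,1),(-1,1))])-[165,180])*8).round())
S=V+[0,0,33]
print(((proj(c,[S+sx*60*ux+sy*40*uy for sx,sy in((1,-1),(-1,-1),(-1,1),(1,1))])-[165,180])*8).round())
```

```text
[[451.9, -280.2, 31.0], [447.2, -159.4, 31.0], [525.4, -157.2, 31.0], [533.0, -274.9, 31.0]] [ 489.38900305 -217.94601679   31.        ]
[[454.8, -280.2, 33.0], [450.1, -159.7, 33.0], [528.0, -157.4, 33.0], [535.7, -274.9, 33.0]] [ 492.14471028 -218.03999974   33.        ]
[[538.2, -283.5, 0.0], [534.3, -147.1, 0.0]]
[[109. 394.]
 [444. 337.]]
[[103. 204.]
 [380. 162.]
 [413. 268.]
 [122. 315.]]
```

Predicted and seen corners agree within about 0.7 px, so the note is over the rails. Lowering gently the last 12 mm to the insertion height.

>>> carry_out(
  steps=[0,0,0.1,0,0,0,-1,0,0,0.1,0,0,0,-1,0,0,0.1,0,0,0,-1,0,0,0.05,0,0,0,-1,0,0,0.05,0,0,0,-1,0,0,0.05,0,0,0,-1,0,0,0.05,0,0,0,-1,0,0,0.05,0,0,0,-1,0,0,0.05,0,0,0,-1,0,0,0.1,0,0,0,-1,0,0,0.1,0,0,0,-1,0,0,0.1,0,0,0,-1,0,0,0.1,0,0,0,-1,0,0,0.1,0,0,0,-1,0,0,0.1,0,0,0,-1,0,0,0,0,0,0,-1,0,0,0,0,0,0,-1],
)

```text
time_s: 22.75
eef_pos: [482.4, -111.2, 6.2]
ee_rot: [-0.0, 0.689, 0.724, -0.0]
force: [1.0, -0.6, -2.0]
grip_width: 0.235
```

```bash
python3 snap.py m scene side
python3 - <<'E'
import cv2
a=cv2.imread('pics/scene_m.png');cv2.imwrite('pics/m1.png',cv2.resize(a[180:250,165:255],None,fx=8,fy=8,interpolation=2))
E
```

```text
22.75 [ 482.4 -111.2    6.2] [ 1.  -0.6 -2. ] 0.235 [[-0.049, 0.999, -0.0], [0.999, 0.049, 0.0], [0.0, -0.0, -1.0]]
```

View pics/m1.png

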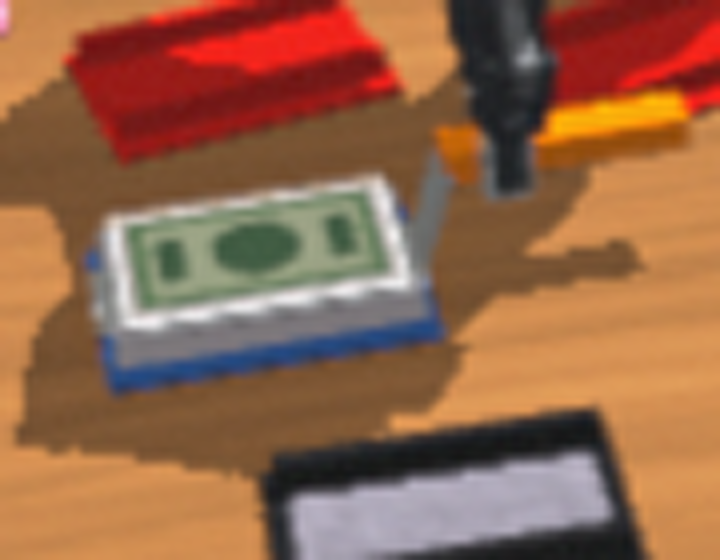

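The note rests on the rails: it dropped about 3 mm while the lifter dropped 12. Drawing the blade straight out.

>>> carry_out(
  steps=[0.3,0,0,0,0,0,-1,0.5,0,0,0,0,0,-1,0.8,0,0,0,0,0,-1,1,0,0,0,0,0,-1,1,0,0,0,0,0,-1,1,0,0,0,0,0,-1,1,0,0,0,0,0,-1,1,0,0,0,0,0,-1,1,0,0,0,0,0,-1,1,0,0,0,0,0,-1,1,0,0,0,0,0,-1,1,0,0,0,0,0,-1,1,0,0,0,0,0,-1,1,0,0,0,0,0,-1,1,0,0,0,0,0,-1,1,0,0,0,0,0,-1,1,0,0,0,0,0,-1,0.8,0,0,0,0,0,-1,0,0,0,0,0,0,-1],
)

```text
time_s: 24.43
eef_pos: [474.0, 54.0, 6.3]
ee_rot: [-0.0, 0.689, 0.725, 0.0]
force: [-0.2, 0.1, -1.3]
grip_width: 0.24
```

```bash
python3 snap.py n scene side
python3 - <<'E'
import cv2
a=cv2.imread('pics/scene_n.png');cv2.imwrite('pics/n1.png',cv2.resize(a[170:260,165:285],None,fx=6,fy=6,interpolation=2))
E
```

```text
24.4333 [474.   54.    6.3] [-0.2  0.1 -1.3] 0.24 [[-0.051, 0.999, -0.0], [0.999, 0.051, 0.0], [0.0, -0.0, -1.0]]
```

View pics/n1.png

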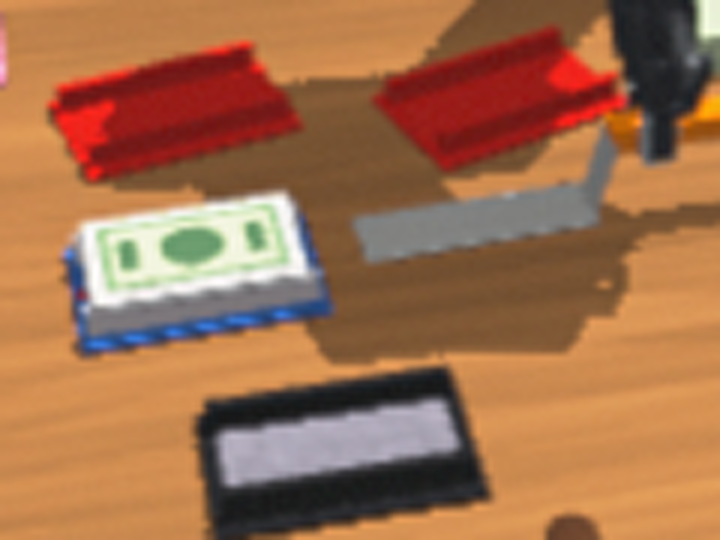

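The blade is clear and the note sits across the viewer's rails. I'll raise and look from above to check the centring.

>>> carry_out(
  steps=[0,0,-1,0,0,0,-1,0,0,-2,0,0,0,-1,0,0,-2.5,0,0,0,-1,0,0,-2.5,0,0,0,-1,0,0,-2.5,0,0,0,-1,0,0,-2.5,0,0,0,-1,0,0,-1.5,0,0,0,-1,-2,0.6,0,0,0,0,-1,-3,1,0,0,0,0,-1,-3,1,0,0,0,0,-1,-3,1,0,0,0,0,-1,-3,1,0,0,0,0,-1,-3,1,0,0,0,0,-1,-3,1,0,0,0,0,-1,-3,1,0,0,0,0,-1,-3,0.8,0,0,0,0,-1,-1.5,0,0,0,0,0,-1,0,0,0,0,0,0,-1,0,0,0,0,0,0,-1],
)

```text
time_s: 26.12
eef_pos: [571.2, -218.2, 151.4]
ee_rot: [-0.0, 0.69, 0.724, 0.0]
force: [-0.5, 0.3, -1.0]
grip_width: 0.239
```

```bash
python3 snap.py o wrist
python3 - <<'E'
import cv2
b=cv2.imread('pics/wrist_o.png')
cv2.imwrite('pics/ov.png',cv2.resize(b[60:240,100:240],None,fx=3.3,fy=3.3,interpolation=2))
E
```

```text
26.1167 [ 571.2 -218.2  151.4] [-0.5  0.3 -1. ] 0.239 [[-0.048, 0.999, -0.0], [0.999, 0.048, 0.001], [0.001, -0.0, -1.0]]
```

View pics/wrist_o.png

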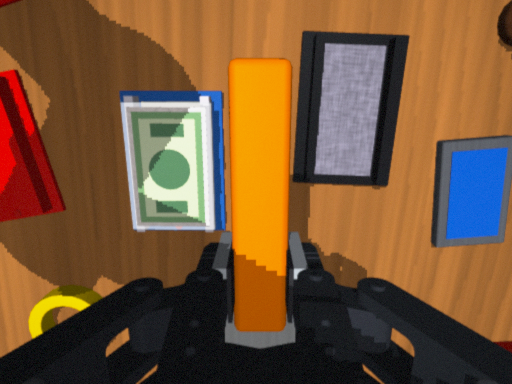

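View pics/ov.png

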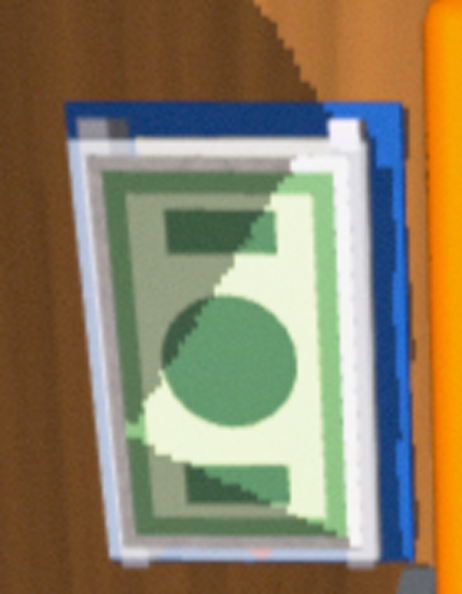

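Run:
```python
from h import *
c=wristcal(np.load('s_o.npy',allow_pickle=True).item());p=lambda l:np.array(l,float)/3.3+[100,60]
for n,l,z in(('slab',[(68,138),(367,142),(381,560),(110,560)],28),('note',[(103,171),(332,173),(347,541),(133,534)],25),('base',[(65,101),(403,103)],6),('railL',[(80,120),(105,120)],22),('railR',[(330,118),(362,118)],22)):
    P=plane(c,p(l),z);print(n,P[:,:2].round(1).tolist(),P.mean(0)[:2].round(1))
    if len(P)==4:
        a=(P[2]+P[3]-P[0]-P[1])/2;b=(P[1]+P[2]-P[0]-P[3])/2;print(np.linalg.norm(a),np.linalg.norm(b),np.degrees(np.arctan2(a[1],a[0])),np.degrees(np.arctan2(b[1],b[0])))
V=np.array([487.8,-218.3,0]);a=np.radians(-87.5);ux=np.array([np.cos(a),np.sin(a),0]);uy=np.array([-ux[1],ux[0],0])
pr=lambda z,l,w:((proj(c,[V+[0,0,z]+sx*l*ux+sy*w*uy for sx,sy in((-1,-1),(-1,1),(1,1),(1,-1))])-[100,60])*3.3).round()
print('pred base',pr(6,70,48).tolist());print('pred slab',pr(28,60,40).tolist());print('pred note',pr(25,52,31.2).tolist());print('railouter',pr(22,65,38).tolist())
```

```text
slab [[446.0, -160.1], [525.5, -157.2], [530.8, -276.6], [450.8, -280.5]] [ 488.3 -218.6]
120.0293671947883 79.81170253131725 -87.57352700480854 2.4272427504983316
note [[453.7, -168.4], [515.7, -165.9], [520.3, -272.3], [456.9, -273.1]] [ 486.6 -219.9]
105.66618157475321 62.682340478215735 -87.88296685232174 1.5428973819898901
base [[437.0, -150.7], [532.5, -146.5]] [ 484.8 -148.6]
railL [[447.1, -155.4], [453.9, -155.0]] [ 450.5 -155.2]
railR [[514.6, -151.5], [523.2, -151.1]] [ 518.9 -151.3]
pred base [[64.0, 100.0], [404.0, 102.0], [415.0, 563.0], [112.0, 561.0]]
pred slab [[65.0, 138.0], [366.0, 140.0], [380.0, 560.0], [109.0, 558.0]]
pred note [[105.0, 169.0], [336.0, 170.0], [350.0, 530.0], [139.0, 529.0]]
railouter [[79.0, 119.0], [361.0, 120.0], [376.0, 567.0], [124.0, 566.0]]
```

The note is centred within about 1 mm and square within about 0.1° on the viewer. Now taking the lifter back to the mat.

>>> carry_out(
  steps=[1.4,0,0,0,0,0,-1,2.5,0.1,0,0,0,0,-1,3.3,0.1,0,0,0,0,-1,3.3,0.1,0,0,0,0,-1,3.3,0.1,0,0,0,0,-1,3.3,0.1,0,0,0,0,-1,3.3,0.1,0,0,0,0,-1,3.3,0.1,0,0,0,0,-1,3.3,0.1,0,0,0,0,-1,3.3,0.1,0,0,0,0,-1,3.3,0.1,0,0,0,0,-1,3.3,0.1,0,0,0,0,-1,3.3,0.1,0,0,0,0,-1,3.3,0.1,0,0,0,0,-1,3.3,0.1,0,0,0,0,-1,3.3,0.1,0,0,0,0,-1,3.3,0.1,0,0,0,0,-1,2.5,0.1,0,0,0,0,-1,1.4,0,0,0,0,0,-1,0.5,0,0,0,0,0,-1],
)

```text
time_s: 27.83
eef_pos: [557.8, 363.9, 151.5]
ee_rot: [-0.0, 0.688, 0.726, 0.0]
force: [-0.5, -0.7, -1.2]
grip_width: 0.242
```

>>> carry_out(
  steps=[0,0,0,0,0,0.5,-1,0,0,0,0,0,1,-1,0,0,0,0,0,1,-1,0,0,0,0,0,1,-1,0,0,0,0,0,0.5,-1,0,0,0,0,0,0,-1,0,0,0,0,0,0,-1],
)

```text
time_s: 28.42
eef_pos: [559.5, 360.3, 151.7]
ee_rot: [0.0, 0.804, 0.594, 0.0]
force: [0.7, 0.4, -1.2]
grip_width: 0.239
```

```bash
python3 snap.py p wrist scene;python3 - <<'E'
import cv2
a=cv2.imread('pics/scene_p.png');cv2.imwrite('pics/p1.png',cv2.resize(a[150:235,300:420],None,fx=6,fy=6,interpolation=2))
E
```

```text
28.4167 [559.5 360.3 151.7] [ 0.7  0.4 -1.2] 0.239 [[0.293, 0.956, 0.0], [0.956, -0.293, 0.0], [0.0, 0.0, -1.0]]
```

View pics/wrist_p.png

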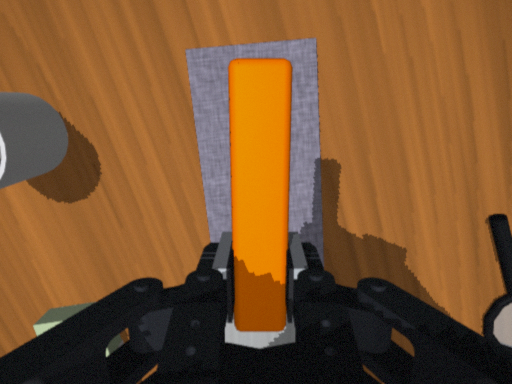

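View pics/p1.png

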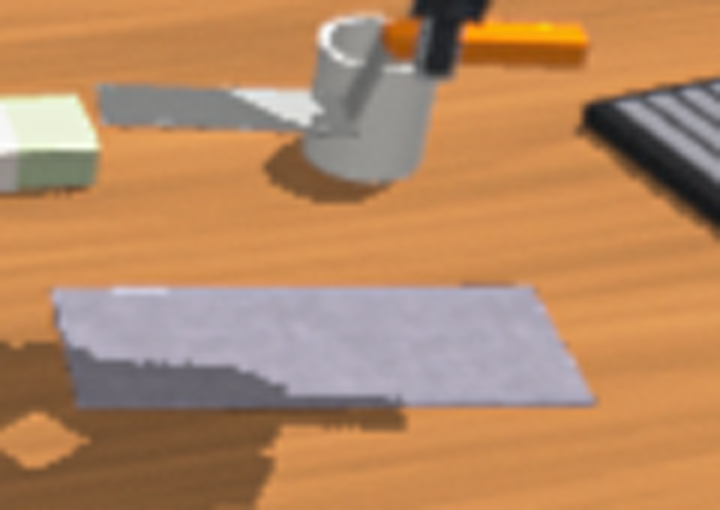

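I'm above the original spot. I'll shift slightly (15 mm back, 5 mm sideways) so the blade lies well inside the mat, then lower.

>>> carry_out(
  steps=[0.7,0.2,0.5,0,0,0,-1,0.8,0.3,1,0,0,0,-1,0,0,2,0,0,0,-1,0,0,2,0,0,0,-1,0,0,2,0,0,0,-1,0,0,2,0,0,0,-1,0,0,1.5,0,0,0,-1,0,0,1.2,0,0,0,-1,0,0,1,0,0,0,-1,0,0,0.6,0,0,0,-1,0,0,0.4,0,0,0,-1,0,0,0.3,0,0,0,-1,0,0,0.2,0,0,0,-1,0,0,0.2,0,0,0,-1,0,0,0.1,0,0,0,-1,0,0,0,0,0,0,-1],
)

```text
time_s: 29.85
eef_pos: [569.4, 373.1, 1.4]
ee_rot: [0.0, 0.805, 0.594, 0.0]
force: [0.1, 0.1, -1.3]
grip_width: 0.237
```

```bash
python3 snap.py q scene;python3 - <<'E'
import cv2
a=cv2.imread('pics/scene_q.png');cv2.imwrite('pics/q1.png',cv2.resize(a[170:235,300:420],None,fx=6,fy=6,interpolation=2))
E
```

```text
29.85 [569.4 373.1   1.4] [ 0.1  0.1 -1.3] 0.237 [[0.295, 0.955, 0.0], [0.955, -0.295, 0.0], [0.0, 0.0, -1.0]]
```

View pics/q1.png

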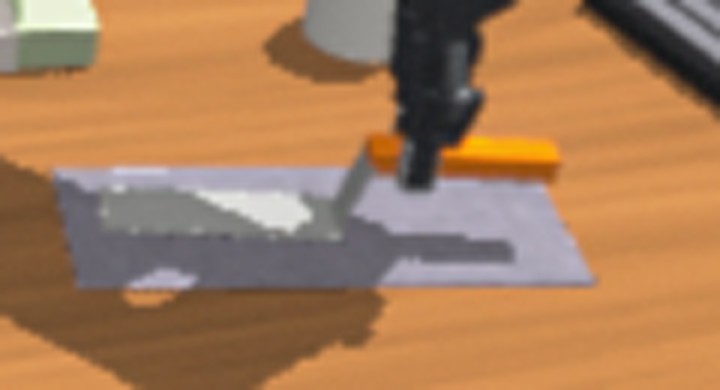

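Lowering the last 4–5 mm in 1 mm or smaller steps.

>>> carry_out(
  steps=[0,0,0.1,0,0,0,-1,0,0,0.1,0,0,0,-1,0,0,0.1,0,0,0,-1,0,0,0.05,0,0,0,-1,0,0,0.05,0,0,0,-1,0,0,0,0,0,0,-1,0,0,0,0,0,0,-1],
)

```text
time_s: 30.48
eef_pos: [569.4, 373.1, -2.7]
ee_rot: [-0.0, 0.805, 0.594, 0.0]
force: [-0.5, 0.3, -1.3]
grip_width: 0.236
```

>>> carry_out(
  steps=[0,0,0.05,0,0,0,-1,0,0,0.05,0,0,0,-1,0,0,0,0,0,0,-1,0,0,0,0,0,0,-1],
)

```text
time_s: 30.82
eef_pos: [569.5, 373.2, -3.3]
ee_rot: [0.0, 0.805, 0.594, 0.0]
force: [-0.7, 0.2, 2.3]
grip_width: 0.233
```

Contact: vertical force went from −1.3 to +2.3 N. Releasing, then rising straight up.

>>> carry_out(
  steps=[0,0,0,0,0,0,-0.4,0,0,0,0,0,0,-0.3,0,0,0,0,0,0,-0.1,0,0,0,0,0,0,0.3,0,0,0,0,0,0,0.7,0,0,0,0,0,0,1,0,0,0,0,0,0,1,0,0,0,0,0,0,1,0,0,-0.5,0,0,0,1,0,0,-1,0,0,0,1,0,0,-1.5,0,0,0,1,0,0,-2,0,0,0,1,0,0,-2,0,0,0,1,0,0,-2,0,0,0,1,0,0,-2,0,0,0,1,0,0,-2,0,0,0,1,0,0,-2,0,0,0,1,0,0,-2,0,0,0,1,0,0,0,0,0,0,1],
)

```text
time_s: 32.4
eef_pos: [570.8, 373.8, 172.1]
ee_rot: [0.001, 0.805, 0.594, 0.004]
force: [0.7, 0.1, 1.5]
grip_width: 0.996
```

```bash
python3 snap.py r scene side wrist
```

```text
32.4 [570.8 373.8 172.1] [0.7 0.1 1.5] 0.996 [[0.295, 0.955, 0.008], [0.955, -0.295, 0.003], [0.005, 0.006, -1.0]]
```

View pics/wrist_r.png

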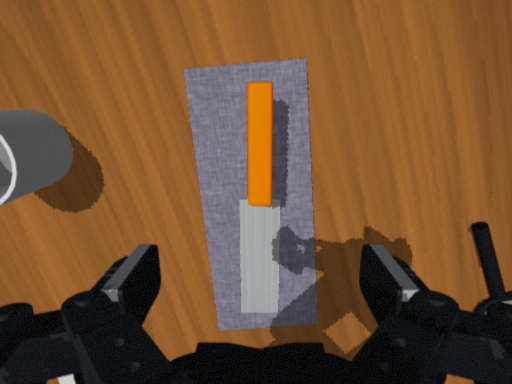

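View pics/scene_r.png

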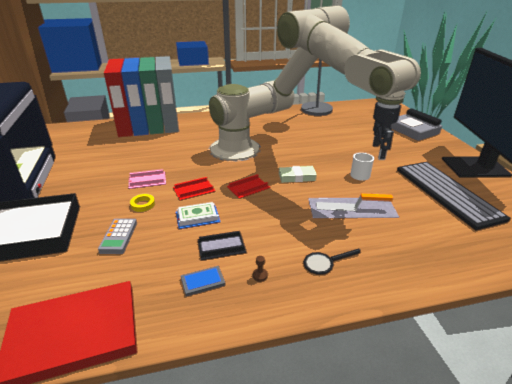

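View pics/side_r.png

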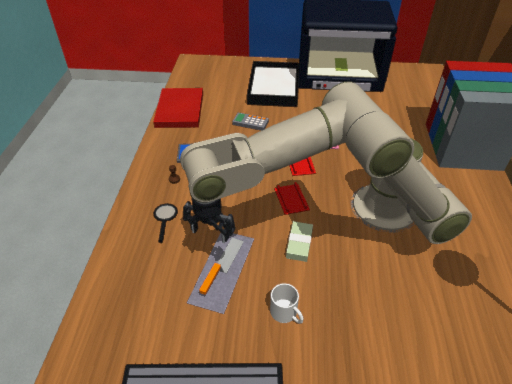

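The wrist view shows the lifter flat on its blade, well inside the mat (blade (240–280, 200–312)). The note is on the viewer at scene (197,213), and everything else is where it was. Handing in.

>>> carry_out(
  steps=[0,0,0,0,0,0,1,0,0,0,0,0,0,1,0,0,0,0,0,0,1],
)

```text
time_s: 32.8
eef_pos: [569.1, 373.0, 165.4]
ee_rot: [-0.0, 0.805, 0.594, -0.001]
force: [-0.5, -0.5, 0.8]
grip_width: 1.001
```

```bash
python3 -c "
from rig import *
print(finish_job())"
```

```text
the job is handed in; nothing more can be done
None
```

The note now rests on the blue viewer and the lifter is back flat on the grey mat; I handed the job in at 32.8 s of the 67 s allowed. No verdict is reported.

- **What I did:** I gripped the lifter by its orange handle, slid the blade under the note in the black rack with no contact force, and carried it level to the viewer. I lowered it onto the rails, drew the blade straight out, and set the lifter down about 15 mm back from its starting spot so the blade lies well inside the mat.
- **Note on the viewer:** From above, after the blade was out, the slab's edges measured centred at (488.3, −218.6). The viewer's centre is (487.8, −218.3), and the note is square to within about 0.1°. The printed pattern read 1–2 mm off from this, within the calibration error.
- **Everything else:** In the last pictures I saw nothing else out of place, and the highest force reading I saw was about 3 N. I did not measure the bystanders again. The final side view has the arm across the note, so the scene and wrist pictures are what confirm its place.
- **What disagreed:** My first grasp closed just above the handle and moved nothing. In the pictures the finger ends appeared about 33 mm short of the reported tool point. I re-measured them, went lower and gripped on the second try.

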